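Reset the tripped paper cutter with its key

TASK

Reset the paper cutter: take the key from its wooden block, push it fully home into the key switch on the control box, turn it gently clockwise until you feel its stop, turn it back home, and withdraw it. Then stand the key back upright in the pocket of its block, fully down, and let go. Do not force the key or the switch, and leave the other things on the table where they are.

Things in the scene. Friction and masses are not known exactly. Their poses are not given: they have to be found in the camera images.
- key_head (a point): Centre of the loose key's head (key 45 g). It stands upright, blade down, in its block. Head: black slab 10 mm thick (x), 30 mm wide (y), 36 mm high (z, up); this point is half-way up, 18 mm above the head's flat underside. Grip it from above across the 10 mm. The key is the same after a half turn about z.
- key_tip (a point): Lower end of the key's blade, on its axis, 27 mm below the head's underside (45 mm below the head's centre). Below the head: round neck 4 mm in diameter, 7 mm long, then a flat steel blade 4 mm thick (x) by 16 mm wide (y); its last 6 mm is a wedge, 13 mm wide, 4 mm thick thinning to 1.6 mm. Axes as the head's.
- pocket (a point): Centre of the mouth of the pocket in the top of the wooden key block, 45 mm above the table. Pocket 8 mm (x) by 20 mm (y), 35 mm deep, square-edged. The key stands in it, the head's underside flat on the block's top. Axes as the block's, z up; the key starts centred, its axes along these.
- keyblock: Wooden key block, fixed, 80 mm (x) by 130 mm (y) by 45 mm high; origin at the centre of its underside. A small metal sharpener, 12 mm high, lies on its top 45 mm to +y of the pocket.
- keyhole (a point): Nominal centre of the key switch's slot, on the top of its 44 mm square steel cover (80 mm above the table). The switch sits with play: the real slot lies up to 2 mm off this point in x and in y; find it by feel or sight. Its direction is true: long way along y. It is 5.6 by 17.6 mm, for the 4 by 16 mm blade, square-edged. Axes as the box's, z up.
- home (a point): Point 27 mm under the nominal slot centre: here, give or take the 2 mm of play, is the tip of a key fully home, its head resting on the cover. The cover is fixed, 5 mm thick; only within 1.5 mm of fully home is the blade clear below it and free to turn. Below it the blade turns a plug: friction 0.03 N m, 0.1 rad of play. The key stays where it is left.
- switch_axis (a point): Nominal axis of the key switch (a point 5 mm under the slot's mouth). Home: key axes along these axes. It turns clockwise seen from above to a hard stop at 0.95 to 1.4 rad, different every time, found only by feel; a second hard stop lies 0.08 rad anticlockwise of home. Turned, the key is captive; it lifts out only at home. Over 60 N (0.35 N m) from the key damages it: seat it slowly.
- box: Grey control box of the paper cutter, fixed, 160 mm (x) by 240 mm (y) by 75 mm high; origin at the centre of its underside, the slot nominally 20 mm to -x of its centre. A red mushroom button stands at +85 mm y, 32 mm above its top; a small roll of tape, 18 mm high, lies loose at its far, -y corner.
Things that resemble listed ones, but are neither listed nor needed, are in the scene too. There is more than one size of the part that bears key_head; the job needs the smallest.

How it is judged:
On the way, in this order (a step that is already met when the one before it is completed fails the run):
1. the key is fully home in the key switch, unturned (z of key_head in the frame of keyhole below 0.0195 m and horizontal distance between key_head and keyhole below 0.007 m and angle between the x axis of key_head and the x axis of keyhole, either way round below 0.3 rad), for 0.1 s.
2. the key, still home in depth, has been turned clockwise and rests against its stop (contact force between key and keystop above 1.5 N and angle between the x axis of key_head and the x axis of keyhole, either way round above 0.75 rad and z of key_head in the frame of keyhole below 0.021 m), for 0.1 s.
3. the key is turned back home while still in the switch (angle between the x axis of key_head and the x axis of keyhole, either way round below 0.2 rad and z of key_head in the frame of keyhole below 0.022 m and horizontal distance between key_head and keyhole below 0.007 m), for 0.1 s.
4. the key is withdrawn from the switch (z of key_head in the frame of keyhole above 0.046 m), for 0.05 s.
At the end, for the whole second after the job is handed in: The key stands at rest in the pocket of its block, head within 5 mm of the pocket's centre, underside within 2.5 mm of the block's top, upright within 0.1 rad, released (horizontal distance between key_head and pocket below 0.005 m and z of key_head in the frame of pocket below 0.0205 m and angle between key_head's own z axis and vertical below 0.1 rad and linear speed of key below 0.02 m/s); the robot touches nothing.
It fails at once if the key is forced against the switch (over 60 N) (contact force between key and lock above 60 N).
It fails at once if the key is forced against its stop (over 60 N) (contact force between key and keystop above 60 N).
It fails at once if the key is dropped or tipped over (angle between key_head's own z axis and vertical above 0.5 rad).
It fails at once if a bystander is disturbed (distance of any of tape_box, sharpener, tape_roll, mug, scissors, tape_measure, ruler from where it was at the start of the episode above 0.02 m).
It also fails if it takes over 72 s, if anything falls off the work surface, if the arm or the gripper's body presses on something with over 40 N, if the wrist force passes 120 N, or if a joint passes its speed limit or range.

ROBOT

A 6-joint arm with a two-finger parallel gripper is mounted at the origin on the work surface. World frame = base frame: x ahead of the robot, y to its left, z up, the work surface at z = 0. Lengths are in m, angles in rad, forces in N, time in s.
With the tool pointing down it reaches from about 0.35 to 0.8 m from the base axis. Payload 7.3 kg.
Tool frame: the origin (TCP) lies midway between the tips of the shut fingers; the grasp point (between the pads) lies 19 mm behind it; z points along the fingers, y is the line along which they close (so a half turn about z gives the same grasp; the last joint's range is limited). The gripper opens to 85 mm and grips with 20 to 120 N. Pads are 22 mm wide; open, the fingers measure 114 mm over their backs; the gripper's body (76 mm by 85 mm) begins 54 mm behind the grasp point. The pads swing forward as they close: fully open they stand 13 mm farther back than shut.
Start: joints at [1.181, 0.342, 1.524, -0, 1.275, -0.146], TCP at [0.127, 0.509, 0.231] pointing down, gripper open.
Joint ranges: [-2.53, 2.53], [-0.77, 2.02], [0.04, 2.7], [-1, 4.14], [0.28, 2.66], [-3.11, 3.11]. Speed limits (rad/s): [2.57, 2.57, 3.14, 3.14, 3.14, 3.14].

INTERFACE

Orientations are given as a unit quaternion [w, x, y, z].
In Python, from rig import env gives the robot as it stands. The module is installed in compiled form; this text tells all that it offers.
- The arm moves only by the tool arm_command, never from a script. Its argument "moves" is a list of rows, each an object with "angular": the turn, a rotation vector about the tool's x, y, z in rad, a list of three; "delta_pos": the shift along the tool's x, y, z in m, a list of three; "grip": the finger opening in m, from 0 to 0.0854. In form: [{"angular": [rx, ry, rz], "delta_pos": [x, y, z], "grip": grip}, ...]. A call has 1 to 8 rows; each row shifts and turns the commanded pose from where the row before left it, along the tool's axes as they then stand; what a row does not reach is not made up. A row lasts 1/12 s, in which the tool goes at most 41.7 mm and 7.16 degrees, less where a joint would pass 70% of its speed; a pose out of reach is approached as far as the arm can. A call is refused whole if a number of a shift passes 0.0417 or a number of a turn 0.125, either way. A call with a gripper value outside its range is refused whole. The fingers move at their own pace and stop on an object; "newtons" is the grip in N (left out, the last holds). Time passes only in rows, so rows that do not move let the fingers close. It gives the time, the measured TCP pose, the force, the opening and the grip force at its end, in the units of the state.
- env.observe(): the state, without advancing time (a new reading comes with each control period).
- env.snapshot(name): name is "side" or "top"; returns a dict with "pixels" (480x640x3 uint8, blue, green, red), "range_z" (480x640 float32, m along the optical axis (not along the pixel's ray), 0 where there is no reading), "mtx" (3x3 intrinsics, pixels), "extrinsics" (4x4, takes a point from camera to world coordinates). Camera axes: x right, y down, z forward; pixel columns grow to the right and rows downward; lengths in m; the calibration is good to about 2 mm. A picture is of the moment at which its call begins.
- env.hand_in(): hands the job in; it is judged then, once.
The state is a dict: "time": time; "q": joint angles; "qd": joint speeds; "joint_efforts": joint torques, N m; "tool_pos": TCP position; "eef_rot": TCP orientation; "contact_force": force on the tool from outside, world axes, zero at the start; "torque": the same for the moment, N m; "grip_width": finger opening in m; "grasp_force": force on a finger pad.
Only numpy, scipy, OpenCV 4.12 (cv2) and the standard library are available. Lean on these libraries where they do the work, as an engineer would, in place of code of your own. Each camera call takes 0.05 s, during which the arm holds its last target. There are 200 camera calls.

## Working session

There is one attempt and no reset: what is moved stays moved. The work goes in short steps, Python scripts to look and compute and a tool call to move; the robot and the scene stay as the last step left them, time stands still between calls to the robot, and variables do not carry over. Pictures are saved under pics/ and viewed, at most 10 in all, crops included, and the job is handed in when it is done.

Besides the shell and the picture viewer there is one more tool, called after "Emit:" as name(argument=value, ...) on one line, values as JSON. arm_command: Moves the arm, as the interface text tells. Its arguments: {"type":"object","properties":{"moves":{"type":"array"},"newtons":{"type":"number"}},"required":["moves"]}

```bash
mkdir -p pics; cat > h.py <<'E'
import numpy as np, cv2
from rig import env
def snap(n):
    s=env.snapshot(n); np.savez(f'/tmp/{n}.npz',**s); return s
def load(n): return dict(np.load(f'/tmp/{n}.npz'))
def cloud(s):
    z=s['range_z']; v,u=np.mgrid[:480,:640]; K=s['mtx']
    P=np.stack([(u-K[0,2])/K[0,0]*z,(v-K[1,2])/K[1,1]*z,z],-1)
    return P@s['extrinsics'][:3,:3].T+s['extrinsics'][:3,3]
def st():
    o=env.observe()
    for k in ['time','q','tool_pos','eef_rot','contact_force','torque','grip_width','grasp_force']: print(k,np.round(o[k],4))
E
python3 - <<'E'
from h import *
for n in ['top','side']:
    s=snap(n); cv2.imwrite(f'pics/{n}0.png',s['pixels']); print(np.round(s['extrinsics'],3),s['mtx'])
st()
E
```

```text
[[-0.028 -0.99   0.137  0.455]
 [-1.     0.027 -0.013 -0.004]
 [ 0.009 -0.138 -0.99   0.883]
 [ 0.     0.     0.     1.   ]] [[449.39247055   0.         329.81189063]
 [  0.         449.39247055 244.18859765]
 [  0.           0.           1.        ]]
[[-0.79  -0.403  0.462  0.214]
 [-0.613  0.524 -0.591  0.424]
 [-0.004 -0.75  -0.661  0.59 ]
 [ 0.     0.     0.     1.   ]] [[520.59211198   0.         318.7774085 ]
 [  0.         520.59211198 237.43541384]
 [  0.           0.           1.        ]]
time 0.1
q [ 1.181   0.3426  1.5249 -0.      1.2754 -0.146 ]
tool_pos [0.1266 0.5091 0.2307]
eef_rot [-2.000e-04  1.216e-01  9.926e-01 -7.000e-04]
contact_force [-0.0363 -0.2147  0.0029]
torque [-0.0366  0.0283 -0.0117]
grip_width 0.0855
grasp_force 0.0
```

View pics/top0.png

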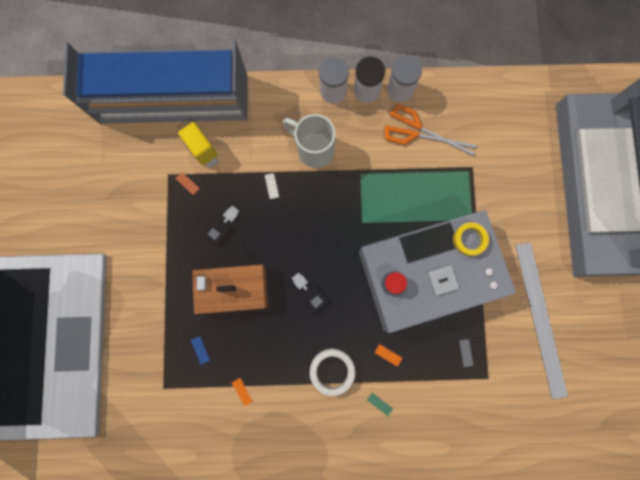

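View pics/side0.png

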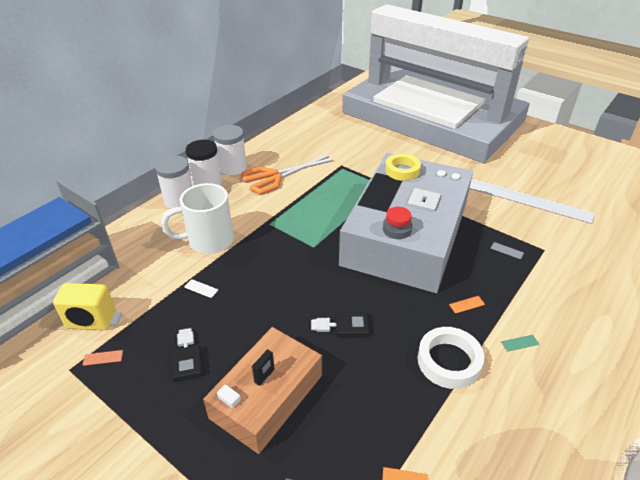

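The top view shows the wooden block at about (229,289) with the key at (226,289), and the control box at about (437,270) with its steel cover at (443,281). The side view shows the upright key at (263,367) and the cover at (424,200). The keys lying flat are decoys. Next I'll measure these.

```bash
cat > m.py <<'E'
from h import *
def rect(xy):
    (c,(w,h),a)=cv2.minAreaRect((xy*1000).astype(np.float32)); b=cv2.boxPoints((c,(w,h),a))
    e=[b[1]-b[0],b[2]-b[1]]; l=max(e,key=np.linalg.norm); print('  n',len(xy),'c',np.round(c,1),'size',round(w,1),round(h,1),'long-axis yaw',round(np.arctan2(l[1],l[0])%np.pi,4))
for n in ['top','side']:
    s=load(n); P=cloud(s); Z=P[...,2]; x,y=P[...,0],P[...,1]
    hsv=cv2.cvtColor(s['pixels'],cv2.COLOR_BGR2HSV).astype(int); H,S,V=hsv[...,0],hsv[...,1],hsv[...,2]
    print(n)
    def sel(m,er=0):
        m=m.astype(np.uint8)
        k,l,stt,_=cv2.connectedComponentsWithStats(m); i=1+np.argmax(stt[1:,4]); m=l==i
        print('  z',np.round(np.median(Z[m]),4)); rect(P[m][:,:2]); return m
    reg=(x>.22)&(x<.48)&(y<.32)&(y>.1)
    rb=(x>.22)&(x<.6)&(y<-.04)&(y>-.42)
    print(' block'); sel((abs(Z-.045)<.004)&reg)
    print(' key head'); sel((Z>.062)&(Z<.09)&reg)
    print(' box'); sel((abs(Z-.076)<.008)&rb)
    K=s['mtx']; E=s['extrinsics']
    # steel cover: bright low saturation on box
    print(' cover'); m=sel((abs(Z-.079)<.008)&rb&(S<25)&(V>165))
    mm=cv2.dilate(m.astype(np.uint8),np.ones((5,5)))
    mf=cv2.morphologyEx(m.astype(np.uint8),cv2.MORPH_CLOSE,np.ones((9,9)))
    print(' slot dark'); sel((mf>0)&(V<130)&(cv2.erode(mf,np.ones((3,3)))>0))
    i=s['pixels']; u=(443,281) if n=='top' else (424,200); k=(227,289) if n=='top' else (263,367)
    c=[cv2.resize(i[q[1]-32:q[1]+32,q[0]-32:q[0]+32],(384,384),interpolation=cv2.INTER_CUBIC) for q in (u,k)]
    cv2.imwrite(f'/tmp/{n}c.png',np.hstack(c))
cv2.imwrite('pics/crops.png',cv2.resize(np.vstack([cv2.imread('/tmp/topc.png'),cv2.imread('/tmp/sidec.png')]),(600,600)))
E
python3 m.py
```

```text
top
 block
  z 0.0444
  n 1058 c [465.3 176. ] size 29.9 131.4 long-axis yaw 1.585
 key headTraceback (most recent call last):
  File "m.py", line 16, in <module>
    print(' key head'); sel((Z>.062)&(Z<.09)&reg)
                        ~~~^^^^^^^^^^^^^^^^^^^^^^
  File "m.py", line 11, in sel
    k,l,stt,_=cv2.connectedComponentsWithStats(m); i=1+np.argmax(stt[1:,4]); m=l==i
                                                       ~~~~~~~~~^^^^^^^^^^^
    return _wrapfunc(a, 'argmax', axis=axis, out=out, **kwds)
    return bound(*args, **kwds)
ValueError: attempt to get argmax of an empty sequence
```

```bash
sed -i 's/reg=.*/reg=(x>.40)\&(x<.58)\&(y<.32)\&(y>.1)/; s/rb=.*/rb=(x>.36)\&(x<.72)\&(y<-.04)\&(y>-.42)/' m.py; python3 m.py
```

```text
top
 block
  z 0.0444
  n 2775 c [492.4 177.5] size 80.2 131.0 long-axis yaw 1.6266
 key head
  z 0.0796
  n 107 c [492.2 176.3] size 10.0 28.8 long-axis yaw 1.6258
 box
  z 0.0748
  n 10324 c [ 515.  -207.9] size 160.3 241.6 long-axis yaw 1.8398
 cover
  z 0.0797
  n 397 c [ 496.8 -215. ] size 39.2 40.5 long-axis yaw 1.8587
 slot dark
  z 0.0482
  n 33 c [ 499.  -226.1] size 6.5 34.3 long-axis yaw 1.8111
side
 block
  z 0.044
  n 5417 c [492.7 177.9] size 81.9 131.8 long-axis yaw 1.6268
 key head
  z 0.0776
  n 360 c [491.9 178.4] size 11.3 30.3 long-axis yaw 1.6272
 box
  z 0.0739
  n 7873 c [ 515.8 -206.4] size 160.9 245.4 long-axis yaw 1.8396
 cover
  z 0.0739
  n 5587 c [ 514.9 -206.6] size 159.2 243.5 long-axis yaw 1.836
 slot dark
  z -0.0005
  n 7 c [ 519.6 -268.6] size 2.1 96.4 long-axis yaw 2.0002
```

View pics/crops.png

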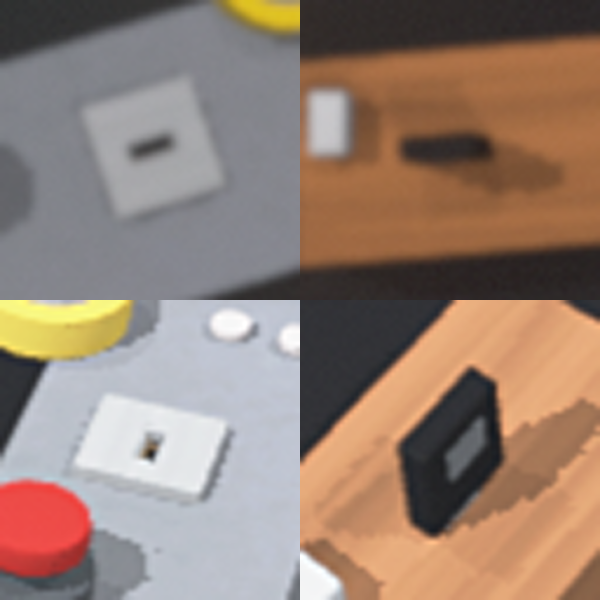

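```bash
cat > plan.py <<'E'
from h import *
import sys, json
from scipy.spatial.transform import Rotation as Ro
# usage: plan.py x y z yawY rows : moves from measured pose to target
def plan(p,yaw,n,grip,rt=4):
    o=env.observe(); w,a,b,c=o['eef_rot']; R=Ro.from_quat([a,b,c,w]); cur=np.array(o['tool_pos'])
    T=Ro.from_matrix(np.array([[-np.sin(yaw),np.cos(yaw),0],[np.cos(yaw),np.sin(yaw),0],[0,0,-1]]).T)
    d=(R.inv()*T).as_rotvec()
    alt=(R.inv()*T*Ro.from_rotvec([0,0,np.pi])).as_rotvec()
    if np.linalg.norm(alt)<np.linalg.norm(d): d=alt
    rows=[]
    for i in range(n):
        dp=np.round(R.inv().apply((np.array(p)-cur)/(n-i)),rt); a=np.round(d/n,4)
        rows.append({"angular":a.tolist(),"delta_pos":dp.tolist(),"grip":grip})
        cur=cur+R.apply(dp); R=R*Ro.from_rotvec(a)
    for k in range(0,n,8): print(json.dumps(rows[k:k+8]))
if __name__=='__main__':
    v=list(map(float,sys.argv[1:])); plan(v[:3],v[3],int(v[4]),v[5])
E
python3 plan.py .4922 .1774 .13 .056 16 .06
python3 - <<'E'
from h import *
for n,(u0,v0) in {'top':(443,281),'side':(424,200)}.items():
    s=load(n); i=s['pixels'].astype(float).mean(2); K,E=s['mtx'],s['extrinsics']
    def pl(u,v,z):
        d=E[:3,:3]@np.array([(u-K[0,2])/K[0,0],(v-K[1,2])/K[1,1],1]); t=(z-E[2,3])/d[2]; return E[:3,3]+t*d
    w=np.zeros_like(i); r=9; sub=i[v0-r:v0+r+1,u0-r:u0+r+1]; bg=np.percentile(sub,80); q=bg-sub; q[q<25]=0
    vv,uu=np.mgrid[v0-r:v0+r+1,u0-r:u0+r+1]; u,v=(uu*q).sum()/q.sum(),(vv*q).sum()/q.sum()
    print(n,'slot',u,v,np.round(pl(u,v,.08)*1000,1))
    P=cloud(s); y=P[...,2]
    g=cv2.GaussianBlur(i,(0,0),1)
    print(np.round(np.median(i[v0-12:v0+13,u0-12:u0+13])), np.round(i[v0-25:v0+26:5,u0-25:u0+26:5]))
E
```

```text
[{"angular": [-0.0001, 0.0, 0.0794], "delta_pos": [-0.0272, -0.0146, 0.0063], "grip": 0.06}, {"angular": [-0.0001, 0.0, 0.0794], "delta_pos": [-0.0283, -0.0124, 0.0063], "grip": 0.06}, {"angular": [-0.0001, 0.0, 0.0794], "delta_pos": [-0.0291, -0.0101, 0.0063], "grip": 0.06}, {"angular": [-0.0001, 0.0, 0.0794], "delta_pos": [-0.0299, -0.0078, 0.0063], "grip": 0.06}, {"angular": [-0.0001, 0.0, 0.0794], "delta_pos": [-0.0304, -0.0054, 0.0063], "grip": 0.06}, {"angular": [-0.0001, 0.0, 0.0794], "delta_pos": [-0.0307, -0.003, 0.0063], "grip": 0.06}, {"angular": [-0.0001, 0.0, 0.0794], "delta_pos": [-0.0308, -0.0005, 0.0063], "grip": 0.06}, {"angular": [-0.0001, 0.0, 0.0794], "delta_pos": [-0.0308, 0.0019, 0.0063], "grip": 0.06}]
[{"angular": [-0.0001, 0.0, 0.0794], "delta_pos": [-0.0305, 0.0044, 0.0063], "grip": 0.06}, {"angular": [-0.0001, 0.0, 0.0794], "delta_pos": [-0.0301, 0.0068, 0.0063], "grip": 0.06}, {"angular": [-0.0001, 0.0, 0.0794], "delta_pos": [-0.0295, 0.0092, 0.0063], "grip": 0.06}, {"angular": [-0.0001, 0.0, 0.0794], "delta_pos": [-0.0286, 0.0115, 0.0063], "grip": 0.06}, 
[... 1089 characters left out ...]
2.70809348775924 203.30903668770375 [ 490. -199.   80.]
229.0 [[181. 172. 164. 150. 127. 183. 197. 198. 229. 166. 200.]
 [ 84. 163. 146. 185. 185. 195. 197. 200. 199. 199. 205.]
 [ 62. 197. 196. 193. 195. 194. 195. 194. 196. 200. 202.]
 [202. 194. 194. 232. 231. 225. 197. 195. 196. 196. 197.]
 [194. 194. 191. 233. 230. 229. 231. 232. 230. 198. 197.]
 [194. 194. 229. 231. 231.  47. 230. 232. 130. 197. 199.]
 [195. 192. 187. 186. 233. 233. 231. 232. 185. 195. 199.]
 [128. 126. 186. 191. 193. 193. 181. 160. 195. 198. 198.]
 [129. 128. 126. 196. 194. 194. 190. 194. 193. 196. 196.]
 [130. 130.  85. 142. 137. 197. 194. 193. 193. 195. 198.]
 [ 95.  87.  84. 141. 142. 196. 194. 195. 194. 196. 198.]]
```

Emit:
arm_command(moves=[{"angular": [0,0.0,0.0794],"delta_pos": [-0.0272,-0.0146,0.0063],"grip": 0.06},{"angular": [0,0.0,0.0794],"delta_pos": [-0.0283,-0.0124,0.0063],"grip": 0.06},{"angular": [0,0.0,0.0794],"delta_pos": [-0.0291,-0.0101,0.0063],"grip": 0.06},{"angular": [0,0.0,0.0794],"delta_pos": [-0.0299,-0.0078,0.0063],"grip": 0.06},{"angular": [0,0.0,0.0794],"delta_pos": [-0.0304,-0.0054,0.0063],"grip": 0.06},{"angular": [0,0.0,0.0794],"delta_pos": [-0.0307,-0.003,0.0063],"grip": 0.06},{"angular": [0,0.0,0.0794],"delta_pos": [-0.0308,-0.0005,0.0063],"grip": 0.06},{"angular": [0,0.0,0.0794],"delta_pos": [-0.0308,0.0019,0.0063],"grip": 0.06}])

```text
time: 0.77
tool_pos: [0.3102, 0.3423, 0.1804]
eef_rot: [-0.0, 0.427, 0.904, -0.0]
contact_force: [0.8, 0.4, -0.3]
grip_width: 0.0601
grasp_force: 0.0
```

Emit:
arm_command(moves=[{"angular": [0,0.0,0.0794],"delta_pos": [-0.0305,0.0044,0.0063],"grip": 0.06},{"angular": [0,0.0,0.0794],"delta_pos": [-0.0301,0.0068,0.0063],"grip": 0.06},{"angular": [0,0.0,0.0794],"delta_pos": [-0.0295,0.0092,0.0063],"grip": 0.06},{"angular": [0,0.0,0.0794],"delta_pos": [-0.0286,0.0115,0.0063],"grip": 0.06},{"angular": [0,0.0,0.0794],"delta_pos": [-0.0277,0.0137,0.0063],"grip": 0.06},{"angular": [0,0.0,0.0794],"delta_pos": [-0.0265,0.0158,0.0063],"grip": 0.06},{"angular": [0,0.0,0.0794],"delta_pos": [-0.0251,0.0179,0.0064],"grip": 0.06},{"angular": [0,0.0,0.0794],"delta_pos": [-0.0236,0.0198,0.0063],"grip": 0.06}])

```text
time: 1.43
tool_pos: [0.4931, 0.1766, 0.1298]
eef_rot: [-0.0, 0.688, 0.725, -0.0]
contact_force: [0.7, -0.2, 0.1]
grip_width: 0.0602
grasp_force: 0.0
```

```bash
python3 -c "from h import *; st()"; python3 plan.py .4922 .1774 .051 .056 6 .04
```

```text
time 1.4333
q [1.9740e-01 4.4490e-01 1.6708e+00 2.0000e-04 1.0265e+00 1.4480e-01]
tool_pos [0.4931 0.1766 0.1298]
eef_rot [-3.000e-04  6.883e-01  7.254e-01 -2.000e-04]
contact_force [ 0.652  -0.1575  0.1245]
torque [0.0621 0.0016 0.0102]
grip_width 0.0602
grasp_force 0.0
[{"angular": [-0.0001, -0.0, -0.0006], "delta_pos": [0.0001, -0.0001, 0.0131], "grip": 0.04}, {"angular": [-0.0001, -0.0, -0.0006], "delta_pos": [0.0002, -0.0001, 0.0131], "grip": 0.04}, {"angular": [-0.0001, -0.0, -0.0006], "delta_pos": [0.0001, -0.0002, 0.0131], "grip": 0.04}, {"angular": [-0.0001, -0.0, -0.0006], "delta_pos": [0.0002, -0.0001, 0.0132], "grip": 0.04}, {"angular": [-0.0001, -0.0, -0.0006], "delta_pos": [0.0001, -0.0002, 0.0131], "grip": 0.04}, {"angular": [-0.0001, -0.0, -0.0006], "delta_pos": [0.0002, -0.0001, 0.0132], "grip": 0.04}]
```

Emit:
arm_command(moves=[{"angular": [0,0,0],"delta_pos": [0.0001,-0.0001,0.0131],"grip": 0.04},{"angular": [0,0,0],"delta_pos": [0.0002,-0.0002,0.0131],"grip": 0.04},{"angular": [0,0,0],"delta_pos": [0.0001,-0.0002,0.0131],"grip": 0.04},{"angular": [0,0,-0.003],"delta_pos": [0.0002,-0.0002,0.0131],"grip": 0.04},{"angular": [0,0,0],"delta_pos": [0.0001,-0.0001,0.0131],"grip": 0.04},{"angular": [0,0,0],"delta_pos": [0.0001,0,0.0133],"grip": 0.04},{"angular": [0,0,0],"delta_pos": [0,0,0],"grip": 0.03},{"angular": [0,0,0],"delta_pos": [0,0,0],"grip": 0.02}])

```text
time: 2.1
tool_pos: [0.491, 0.1785, 0.051]
eef_rot: [-0.001, 0.686, 0.728, -0.001]
contact_force: [-0.1, -0.4, -0.2]
grip_width: 0.0205
grasp_force: 0.0
```

Emit:
arm_command(moves=[{"angular": [0,0,0],"delta_pos": [0,0,0],"grip": 0.014},{"angular": [0,0,0],"delta_pos": [0,0,0],"grip": 0.011},{"angular": [0,0,0],"delta_pos": [0,0,0],"grip": 0.009},{"angular": [0,0,0],"delta_pos": [0,0,0],"grip": 0.006},{"angular": [0,0,0],"delta_pos": [0,0,0],"grip": 0.0},{"angular": [0,0,0],"delta_pos": [0,0,0],"grip": 0.0},{"angular": [0,0,0],"delta_pos": [0,0,0],"grip": 0.0}], newtons=60)

```text
time: 2.68
tool_pos: [0.4921, 0.1788, 0.0525]
eef_rot: [0.001, 0.686, 0.728, 0.001]
contact_force: [0.3, 0.2, 6.3]
grip_width: 0.0088
grasp_force: 60.1
```

```bash
python3 -c "
from h import *
st()
for n,q in {'top':(227,289),'side':(263,367)}.items():
    s=snap(n); i=s['pixels']; cv2.imwrite(f'/tmp/{n}c.png',cv2.resize(i[q[1]-50:q[1]+50,q[0]-50:q[0]+50],(400,400)))
cv2.imwrite('pics/grasp.png',np.hstack([cv2.imread('/tmp/topc.png'),cv2.imread('/tmp/sidec.png')]))
"; python3 plan.py .4922 .1774 .14 .056 6 0
```

```text
time 2.6833
q [2.0190e-01 5.5230e-01 1.7486e+00 2.0000e-04 8.3880e-01 1.4220e-01]
tool_pos [0.4921 0.1788 0.0525]
eef_rot [5.000e-04 6.857e-01 7.279e-01 8.000e-04]
contact_force [0.3357 0.1776 6.2797]
torque [-0.0024  0.0521 -0.0283]
grip_width 0.0088
grasp_force 60.078
[{"angular": [0.0003, -0.0001, 0.0006], "delta_pos": [-0.0002, 0.0, -0.0146], "grip": 0.0}, {"angular": [0.0003, -0.0001, 0.0006], "delta_pos": [-0.0002, 0.0, -0.0146], "grip": 0.0}, {"angular": [0.0003, -0.0001, 0.0006], "delta_pos": [-0.0002, 0.0, -0.0146], "grip": 0.0}, {"angular": [0.0003, -0.0001, 0.0006], "delta_pos": [-0.0003, 0.0, -0.0146], "grip": 0.0}, {"angular": [0.0003, -0.0001, 0.0006], "delta_pos": [-0.0002, 0.0, -0.0145], "grip": 0.0}, {"angular": [0.0003, -0.0001, 0.0006], "delta_pos": [-0.0003, 0.0001, -0.0146], "grip": 0.0}]
```

View pics/grasp.png

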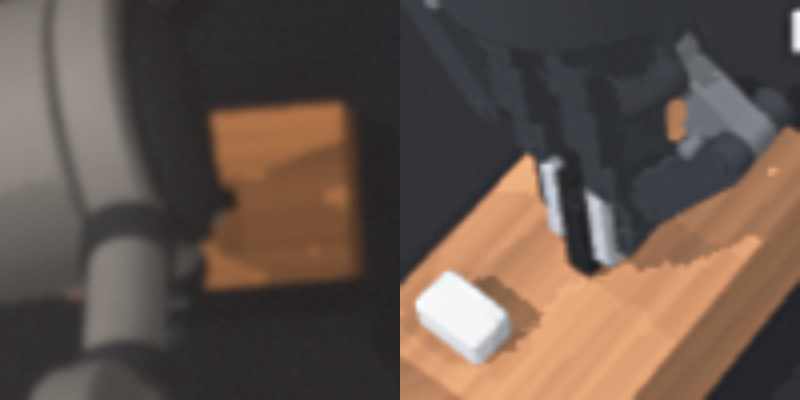

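The key is gripped: in the side crop the white pads hold the black head, and the block is undisturbed. Lifting.

Emit:
arm_command(moves=[{"angular": [0,0,0],"delta_pos": [0,0,-0.0015],"grip": 0.0},{"angular": [0,0,0],"delta_pos": [0,0,-0.005],"grip": 0.0},{"angular": [0,0,0],"delta_pos": [0,0,-0.015],"grip": 0.0},{"angular": [0,0,0],"delta_pos": [0,0,-0.02],"grip": 0.0},{"angular": [0,0,0],"delta_pos": [0,0,-0.025],"grip": 0.0},{"angular": [0,0,0],"delta_pos": [0,0,-0.025],"grip": 0.0},{"angular": [0,0,0],"delta_pos": [0,0,-0.0275],"grip": 0.0}])

```text
time: 3.37
tool_pos: [0.4908, 0.1784, 0.1714]
eef_rot: [-0.001, 0.686, 0.728, -0.001]
contact_force: [0.5, 0.6, -0.3]
grip_width: 0.0092
grasp_force: 59.6
```

```bash
python3 -c "from h import *; st()"; python3 plan.py .496 -.2135 .168 .269 16 0
```

```text
time 3.3667
q [2.0190e-01 3.9430e-01 1.6213e+00 1.0000e-04 1.1276e+00 1.4230e-01]
tool_pos [0.4908 0.1784 0.1714]
eef_rot [-5.000e-04  6.857e-01  7.279e-01 -7.000e-04]
contact_force [ 0.4915  0.5715 -0.2644]
torque [-0.0453 -0.0067 -0.0468]
grip_width 0.0092
grasp_force 59.5992
[{"angular": [-0.0001, -0.0, -0.0131], "delta_pos": [-0.0245, -0.0011, 0.0002], "grip": 0.0}, {"angular": [-0.0001, -0.0, -0.0131], "delta_pos": [-0.0245, -0.0015, 0.0002], "grip": 0.0}, {"angular": [-0.0001, -0.0, -0.0131], "delta_pos": [-0.0244, -0.0018, 0.0002], "grip": 0.0}, {"angular": [-0.0001, -0.0, -0.0131], "delta_pos": [-0.0244, -0.0021, 0.0002], "grip": 0.0}, {"angular": [-0.0001, -0.0, -0.0131], "delta_pos": [-0.0244, -0.0024, 0.0002], "grip": 0.0}, {"angular": [-0.0001, -0.0, -0.0131], "delta_pos": [-0.0243, -0.0027, 0.0002], "grip": 0.0}, {"angular": [-0.0001, -0.0, -0.0131], "delta_pos": [-0.0243, -0.0031, 0.0002], "grip": 0.0}, {"angular": [-0.0001, -0.0, -0.0131], "delta_pos": [-0.0243, -0.0034, 0.0002], "grip": 0.0}]
[{"angular": [-0.0001, -0.0, -0.0131], "delta_pos": [-0.0242, -0.0037, 0.0002], "grip": 0.0}, {"angular": [-0.0001, -0.0, -0.0131], "delta_pos": [-0.0242, -0.004, 0.0002], "grip": 0.0}, {"angular": [-0.0001, -0.0, -0.0131], "delta_pos": [-0.0241, -0.0043, 0.0003], "grip": 0.0}, {"angular": [-0.0001, -0.0, -0.0131], "delta_pos": [-0.0241, -0.0046, 0.0002], "grip": 0.0}, {"angular": [-0.0001, -0.0, -0.0131], "delta_pos": [-0.024, -0.0049, 0.0003], "grip": 0.0}, {"angular": [-0.0001, -0.0, -0.0131], "delta_pos": [-0.0239, -0.0053, 0.0002], "grip": 0.0}, {"angular": [-0.0001, -0.0, -0.0131], "delta_pos": [-0.0238, -0.0056, 0.0003], "grip": 0.0}, {"angular": [-0.0001, -0.0, -0.0131], "delta_pos": [-0.0238, -0.0058, 0.0002], "grip": 0.0}]
```

Emit:
arm_command(moves=[{"angular": [0,0,-0.0131],"delta_pos": [-0.0245,-0.0011,0.0002],"grip": 0.0},{"angular": [0,0,-0.0131],"delta_pos": [-0.0245,-0.0015,0.0002],"grip": 0.0},{"angular": [0,0,-0.0131],"delta_pos": [-0.0244,-0.0018,0.0002],"grip": 0.0},{"angular": [0,0,-0.0131],"delta_pos": [-0.0244,-0.0021,0.0002],"grip": 0.0},{"angular": [0,0,-0.0131],"delta_pos": [-0.0244,-0.0024,0.0002],"grip": 0.0},{"angular": [0,0,-0.0131],"delta_pos": [-0.0243,-0.0027,0.0002],"grip": 0.0},{"angular": [0,0,-0.0131],"delta_pos": [-0.0243,-0.0031,0.0002],"grip": 0.0},{"angular": [0,0,-0.0131],"delta_pos": [-0.0243,-0.0034,0.0002],"grip": 0.0}])

```text
time: 4.03
tool_pos: [0.4937, -0.0185, 0.1692]
eef_rot: [-0.0, 0.646, 0.763, -0.0]
contact_force: [0.5, 0.2, -0.7]
grip_width: 0.0091
grasp_force: 59.6
```

Emit:
arm_command(moves=[{"angular": [0,0,-0.0131],"delta_pos": [-0.0242,-0.0037,0.0002],"grip": 0.0},{"angular": [0,0,-0.0131],"delta_pos": [-0.0242,-0.004,0.0002],"grip": 0.0},{"angular": [0,0,-0.0131],"delta_pos": [-0.0241,-0.0043,0.0003],"grip": 0.0},{"angular": [0,0,-0.0131],"delta_pos": [-0.0241,-0.0046,0.0002],"grip": 0.0},{"angular": [0,0,-0.0131],"delta_pos": [-0.024,-0.0049,0.0003],"grip": 0.0},{"angular": [0,0,-0.0131],"delta_pos": [-0.0239,-0.0053,0.0002],"grip": 0.0},{"angular": [0,0,-0.0131],"delta_pos": [-0.0238,-0.0056,0.0003],"grip": 0.0},{"angular": [0,0,-0.0131],"delta_pos": [-0.0238,-0.0058,0.0002],"grip": 0.0}])

```text
time: 4.7
tool_pos: [0.4964, -0.2144, 0.1672]
eef_rot: [-0.0, 0.606, 0.796, 0.0]
contact_force: [0.5, 1.1, -0.2]
grip_width: 0.009
grasp_force: 59.6
```

```bash
python3 -c "from h import *; st()"; python3 plan.py .496 -.2135 .120 .269 6 0
```

```text
time 4.7
q [-5.4950e-01  4.2980e-01  1.5767e+00  1.0000e-04  1.1356e+00 -8.1940e-01]
tool_pos [ 0.4964 -0.2144  0.1672]
eef_rot [-3.000e-04  6.056e-01  7.958e-01  0.000e+00]
contact_force [ 0.4619  1.0784 -0.2345]
torque [-0.0451 -0.0082 -0.0215]
grip_width 0.009
grasp_force 59.606
[{"angular": [-0.0, -0.0001, 0.0001], "delta_pos": [0.0002, -0.0, 0.0079], "grip": 0.0}, {"angular": [-0.0, -0.0001, 0.0001], "delta_pos": [0.0001, -0.0, 0.0079], "grip": 0.0}, {"angular": [-0.0, -0.0001, 0.0001], "delta_pos": [0.0002, -0.0, 0.0078], "grip": 0.0}, {"angular": [-0.0, -0.0001, 0.0001], "delta_pos": [0.0001, -0.0, 0.0079], "grip": 0.0}, {"angular": [-0.0, -0.0001, 0.0001], "delta_pos": [0.0002, -0.0001, 0.0078], "grip": 0.0}, {"angular": [-0.0, -0.0001, 0.0001], "delta_pos": [0.0001, -0.0, 0.0079], "grip": 0.0}]
```

Emit:
arm_command(moves=[{"angular": [0,0,0],"delta_pos": [0.0004,-0.0001,0.008],"grip": 0.0},{"angular": [0,0,0],"delta_pos": [0.0004,-0.0001,0.008],"grip": 0.0},{"angular": [0,0,0],"delta_pos": [0.0004,-0.0001,0.008],"grip": 0.0},{"angular": [0,0,0],"delta_pos": [0.0004,0,0.008],"grip": 0.0},{"angular": [0,0,0],"delta_pos": [0.0002,0,0.008],"grip": 0.0},{"angular": [0,0,0],"delta_pos": [0,0,0.006],"grip": 0.0},{"angular": [0,0,0],"delta_pos": [0,0,0],"grip": 0.0}])

```text
time: 5.28
tool_pos: [0.4954, -0.2106, 0.1195]
eef_rot: [-0.001, 0.605, 0.796, -0.0]
contact_force: [-0.7, 0.3, 0.6]
grip_width: 0.0089
grasp_force: 59.6
```

```bash
python3 -c "
from h import *
st()
o=load('side')['pixels']
a=np.load('/tmp/side.npz')
s=snap('side'); i=s['pixels']
# original pic saved
j=cv2.imread('pics/side0.png')
q=(424,188); f=lambda m:cv2.resize(m[q[1]-33:q[1]+33,q[0]-33:q[0]+33],(400,400),interpolation=cv2.INTER_CUBIC)
cv2.imwrite('pics/over.png',np.hstack([f(j),f(i)]))
t=snap('top')
K=s['mtx'];E=np.linalg.inv(s['extrinsics'])
for p in [(.4961,-.2145,.08),(.4959,-.2128,.08)]:
    c=E[:3,:3]@np.array(p)+E[:3,3]; c=K@c; c=c[:2]/c[2]; print(c,(c-np.array(q)+33)*400/66)
"
```

```text
time 5.2833
q [-5.4440e-01  4.8210e-01  1.6399e+00  1.0000e-04  1.0225e+00 -8.1470e-01]
tool_pos [ 0.4954 -0.2106  0.1195]
eef_rot [-1.400e-03  6.054e-01  7.959e-01 -1.000e-04]
contact_force [-0.6696  0.273   0.5719]
torque [-0.0031  0.024  -0.0231]
grip_width 0.0089
grasp_force 59.6065
[424.14786772 197.26543112] [200.896168   256.15412799]
[423.73896817 197.81291779] [198.41798888 259.47222905]
```

View pics/over.png

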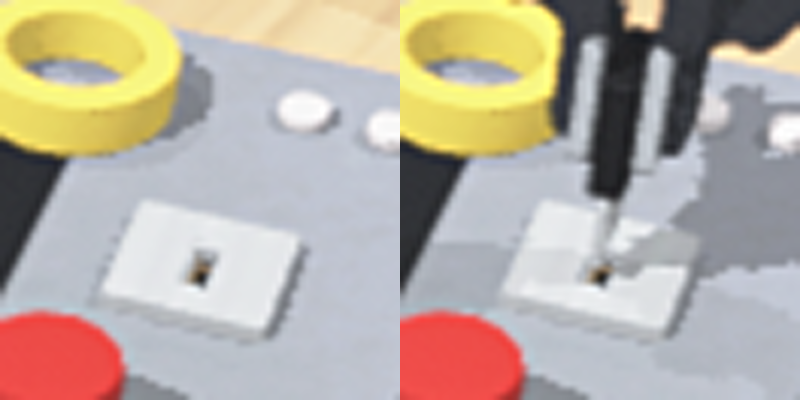

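Left crop: the slot is centred near (201,267). Right crop: the held key's blade tip is near (204,262), almost over the slot and slightly to the camera side. Next I'll measure both in the same camera.

```bash
python3 -c "
from h import *
s=load('side'); P=cloud(s); i=s['pixels'].astype(int).max(2); o=env.observe()
yaw=np.arctan2(*(2*np.array([0,0])+0.0,)) if 0 else .269
T=np.array(o['tool_pos']); ex=np.array([-np.sin(yaw),np.cos(yaw)]); ey=np.array([np.cos(yaw),np.sin(yaw)])
m=np.zeros_like(i,bool); m[155:195,415:440]=1
d=P[...,:2]-T[:2]; X=d@ex*1000; Y=d@ey*1000; Z=P[...,2]*1000
m&=(i<70)&(abs(X)<30)&(abs(Y)<12)&(Z>88)&(Z<135)
for v in range(158,192,2):
    r=np.where(m[v])[0]
    if len(r): print(v,r.min(),r.max(),'X',np.round(np.median(X[v,r]),1),'Y',np.round(Y[v,r].min(),1),np.round(Y[v,r].max(),1),'Z',np.round(np.median(Z[v,r]),1))
j=cv2.imread('pics/side0.png').mean(2).astype(int)
print('before',j[192:206,417:432]); print('now',s['pixels'].mean(2).astype(int)[186:206,417:432])
print('nowZ',np.round(Z[184:204:2,418:431]).astype(int))
print('nowX',np.round(X[184:204:2,418:431]).astype(int))
K=s['mtx'];E=s['extrinsics']
for u,v in [(424,199),(424,198),(425,199)]:
    dd=E[:3,:3]@np.array([(u-K[0,2])/K[0,0],(v-K[1,2])/K[1,1],1]); t=(.08-E[2,3])/dd[2]; print(u,v,np.round((E[:3,3]+t*dd)*1000,1))
"
```

```text
176 423 429 X 14.0 Y -5.4 3.6 Z 133.4
178 423 428 X 15.1 Y -4.7 3.0 Z 129.0
180 423 428 X 15.1 Y -5.1 2.5 Z 126.1
182 423 428 X 15.6 Y -5.4 2.2 Z 122.7
184 423 428 X 14.9 Y -5.2 1.4 Z 118.2
186 423 427 X 14.5 Y -5.2 1.1 Z 114.0
before [[232 230 229 230 230 230 231 233 235 234 233 233 231 231 231]
 [230 229 229 230 230 231 230 233 234 232 231 232 231 230 230]
 [230 229 228 230 231 229 224 228 233 233 232 231 231 230 229]
 [229 228 229 231 231 226 224 228 231 232 234 232 230 229 229]
 [229 229 230 231 232 218 179 181 195 204 224 230 230 229 229]
 [228 229 231 232 229 213 157 155 172 171 221 232 230 229 229]
 [229 230 231 232 219 191 137 111 118 182 228 232 229 229 230]
 [230 231 231 227 207 172 116 101 137 219 233 231 229 229 230]
 [230 231 231 217 192 149  72  46 154 229 234 230 229 229 230]
 [230 231 231 219 197 149  90  74 202 235 233 229 228 229 230]
 [230 230 232 234 237 239 215 171 222 233 230 229 229 230 231]
 [231 231 232 235 235 236 237 235 234 232 229 229 229 230 230]
 [231 231 234 235 234 233 233 233 232 230 229 229 230 230 231]
 [204 221 232 234 232 233 233 233 231 230 229 
[... 1917 characters left out ...]
8  -39  -40  -41   15   14   16   14   13   16  -43  -47  -44]
 [ -33  -35  -32  -33  -34  -36    6    4    1   -7  -39  -39  -38]
 [ -19  -22  -22  -22  -22   10    8    9   -2  -34  -34  -35  -36]
 [ -14  -17  -18  -18  -15    8    7    9   -3  -20  -22  -21  -20]
 [ -12   -9  687  -12  -13    7   10    5  -13  -15  -17  -14  -17]
 [  -6   -6   -5   -5    7    8   10  -13  -10  -11  -11  -10  -12]
 [   0   -1   -1    0   -4    8  -16  -14   -4   -5   -5   -4   -4]
 [   8    5    4    3   -8 -104 -104    0    0    1    0   -2   -2]
 [  11   12    9   11   10    8  -96    6    7    6    6    4    7]]
424 199 [ 494.  -210.3   80. ]
424 198 [ 495.3 -212.6   80. ]
425 199 [ 492.7 -211.2   80. ]
```

Emit:
arm_command(moves=[{"angular": [0,0,0],"delta_pos": [-0.0013,-0.0005,0],"grip": 0.0},{"angular": [0,0,0],"delta_pos": [0,0,0],"grip": 0.0},{"angular": [0,0,0],"delta_pos": [0,0,0.002],"grip": 0.0},{"angular": [0,0,0],"delta_pos": [0,0,0.002],"grip": 0.0},{"angular": [0,0,0],"delta_pos": [0,0,0.002],"grip": 0.0},{"angular": [0,0,0],"delta_pos": [0,0,0.001],"grip": 0.0},{"angular": [0,0,0],"delta_pos": [0,0,0.001],"grip": 0.0},{"angular": [0,0,0],"delta_pos": [0,0,0],"grip": 0.0}])

```text
time: 6.05
tool_pos: [0.4958, -0.213, 0.1128]
eef_rot: [-0.0, 0.606, 0.796, 0.0]
contact_force: [0.7, 0.2, 0.2]
grip_width: 0.0091
grasp_force: 59.6
```

```bash
python3 -c "from h import *; st()"
```

```text
time 6.05
q [-5.4790e-01  4.9150e-01  1.6455e+00  1.0000e-04  1.0050e+00 -8.1710e-01]
tool_pos [ 0.4958 -0.213   0.1128]
eef_rot [-2.000e-04  6.058e-01  7.956e-01  0.000e+00]
contact_force [0.7338 0.1606 0.2167]
torque [ 0.0046 -0.0352  0.0397]
grip_width 0.0091
grasp_force 59.6066
```

Emit:
arm_command(moves=[{"angular": [0,0,0],"delta_pos": [0,0,0.001],"grip": 0.0},{"angular": [0,0,0],"delta_pos": [0,0,0.001],"grip": 0.0},{"angular": [0,0,0],"delta_pos": [0,0,0.001],"grip": 0.0},{"angular": [0,0,0],"delta_pos": [0,0,0],"grip": 0.0}])

```text
time: 6.38
tool_pos: [0.4958, -0.213, 0.1099]
eef_rot: [-0.0, 0.606, 0.796, 0.0]
contact_force: [-0.0, 1.0, -0.3]
grip_width: 0.009
grasp_force: 59.6
```

```bash
python3 -c "from h import *; st()"
```

```text
time 6.3833
q [-5.4790e-01  4.9520e-01  1.6487e+00  1.0000e-04  9.9800e-01 -8.1720e-01]
tool_pos [ 0.4958 -0.213   0.1099]
eef_rot [-2.000e-04  6.058e-01  7.956e-01  0.000e+00]
contact_force [-0.0217  1.0471 -0.344 ]
torque [0.0119 0.0437 0.0165]
grip_width 0.009
grasp_force 59.6071
```

Emit:
arm_command(moves=[{"angular": [0,0,0],"delta_pos": [0,0,0.001],"grip": 0.0},{"angular": [0,0,0],"delta_pos": [0,0,0.001],"grip": 0.0},{"angular": [0,0,0],"delta_pos": [0,0,0],"grip": 0.0}])

```text
time: 6.63
tool_pos: [0.4958, -0.213, 0.1079]
eef_rot: [-0.0, 0.606, 0.796, 0.0]
contact_force: [0.1, 0.0, -0.3]
grip_width: 0.0089
grasp_force: 59.6
```

Emit:
arm_command(moves=[{"angular": [0,0,0],"delta_pos": [0,0,0.001],"grip": 0.0},{"angular": [0,0,0],"delta_pos": [0,0,0.001],"grip": 0.0},{"angular": [0,0,0],"delta_pos": [0,0,0],"grip": 0.0}])

```text
time: 6.88
tool_pos: [0.4958, -0.213, 0.1058]
eef_rot: [-0.0, 0.606, 0.796, 0.0]
contact_force: [0.1, -0.6, -0.3]
grip_width: 0.0093
grasp_force: 59.6
```

Emit:
arm_command(moves=[{"angular": [0,0,0],"delta_pos": [0,0,0.001],"grip": 0.0},{"angular": [0,0,0],"delta_pos": [0,0,0.001],"grip": 0.0},{"angular": [0,0,0],"delta_pos": [0,0,0],"grip": 0.0}])

```text
time: 7.13
tool_pos: [0.4958, -0.213, 0.1038]
eef_rot: [-0.0, 0.606, 0.796, 0.0]
contact_force: [-0.2, 0.1, -0.2]
grip_width: 0.0093
grasp_force: 59.6
```

Emit:
arm_command(moves=[{"angular": [0,0,0],"delta_pos": [0,0,0.0015],"grip": 0.0},{"angular": [0,0,0],"delta_pos": [0,0,0.0015],"grip": 0.0},{"angular": [0,0,0],"delta_pos": [0,0,0],"grip": 0.0}])

```text
time: 7.38
tool_pos: [0.4957, -0.2129, 0.1007]
eef_rot: [-0.0, 0.606, 0.796, -0.0]
contact_force: [-0.2, -0.2, 0.2]
grip_width: 0.0088
grasp_force: 59.6
```

Emit:
arm_command(moves=[{"angular": [0,0,0],"delta_pos": [0,0,0.0015],"grip": 0.0},{"angular": [0,0,0],"delta_pos": [0,0,0.0015],"grip": 0.0},{"angular": [0,0,0],"delta_pos": [0,0,0],"grip": 0.0}])

```text
time: 7.63
tool_pos: [0.4957, -0.213, 0.0977]
eef_rot: [-0.0, 0.606, 0.796, 0.0]
contact_force: [0.2, 0.2, -0.4]
grip_width: 0.0089
grasp_force: 59.6
```

Emit:
arm_command(moves=[{"angular": [0,0,0],"delta_pos": [0,0,0.0015],"grip": 0.0},{"angular": [0,0,0],"delta_pos": [0,0,0.0015],"grip": 0.0},{"angular": [0,0,0],"delta_pos": [0,0,0],"grip": 0.0}])

```text
time: 7.88
tool_pos: [0.4957, -0.213, 0.0947]
eef_rot: [-0.0, 0.606, 0.796, 0.0]
contact_force: [0.1, 0.7, -0.2]
grip_width: 0.0092
grasp_force: 59.6
```

Emit:
arm_command(moves=[{"angular": [0,0,0],"delta_pos": [0,0,0.0015],"grip": 0.0},{"angular": [0,0,0],"delta_pos": [0,0,0.0015],"grip": 0.0},{"angular": [0,0,0],"delta_pos": [0,0,0],"grip": 0.0}])

```text
time: 8.13
tool_pos: [0.4958, -0.213, 0.0918]
eef_rot: [-0.0, 0.606, 0.796, 0.0]
contact_force: [-0.9, -0.3, -0.8]
grip_width: 0.0091
grasp_force: 59.6
```

Emit:
arm_command(moves=[{"angular": [0,0,0],"delta_pos": [0,0,0.001],"grip": 0.0},{"angular": [0,0,0],"delta_pos": [0,0,0.001],"grip": 0.0},{"angular": [0,0,0],"delta_pos": [0,0,0],"grip": 0.0}])

```text
time: 8.38
tool_pos: [0.4958, -0.213, 0.0899]
eef_rot: [-0.0, 0.606, 0.796, 0.0]
contact_force: [0.1, 0.0, -0.6]
grip_width: 0.0093
grasp_force: 59.6
```

Emit:
arm_command(moves=[{"angular": [0,0,0],"delta_pos": [0,0,0.001],"grip": 0.0},{"angular": [0,0,0],"delta_pos": [0,0,0.001],"grip": 0.0},{"angular": [0,0,0],"delta_pos": [0,0,0],"grip": 0.0}])

```text
time: 8.63
tool_pos: [0.4958, -0.213, 0.0879]
eef_rot: [-0.0, 0.606, 0.796, 0.0]
contact_force: [-0.9, -0.3, -0.5]
grip_width: 0.009
grasp_force: 59.6
```

Emit:
arm_command(moves=[{"angular": [0,0,0],"delta_pos": [0,0,0.0005],"grip": 0.0},{"angular": [0,0,0],"delta_pos": [0,0,0.0005],"grip": 0.0},{"angular": [0,0,0],"delta_pos": [0,0,0],"grip": 0.0}])

```text
time: 8.88
tool_pos: [0.4959, -0.2131, 0.0876]
eef_rot: [0.0, 0.606, 0.796, 0.0]
contact_force: [-1.8, -0.2, 4.9]
grip_width: 0.0092
grasp_force: 60.3
```

Emit:
arm_command(moves=[{"angular": [0,0,0],"delta_pos": [0,0,0.0005],"grip": 0.0},{"angular": [0,0,0],"delta_pos": [0,0,0.0005],"grip": 0.0},{"angular": [0,0,0],"delta_pos": [0,0,0],"grip": 0.0}])

```text
time: 9.13
tool_pos: [0.4959, -0.2131, 0.0875]
eef_rot: [0.0, 0.606, 0.796, 0.0]
contact_force: [-3.9, 1.8, 12.4]
grip_width: 0.009
grasp_force: 61.6
```

```bash
python3 -c "
from h import *
st()
s=snap('side'); i=s['pixels']
q=(424,188); f=lambda m:cv2.resize(m[q[1]-33:q[1]+33,q[0]-33:q[0]+33],(400,400),interpolation=cv2.INTER_CUBIC)
cv2.imwrite('pics/ins.png',f(i))
"
```

```text
time 9.1333
q [-0.5478  0.5248  1.6717 -0.      0.9443 -0.8171]
tool_pos [ 0.4959 -0.2131  0.0875]
eef_rot [4.000e-04 6.058e-01 7.956e-01 0.000e+00]
contact_force [-3.8593  1.8144 12.3749]
torque [ 0.3108  0.7321 -0.0477]
grip_width 0.009
grasp_force 61.637
```

View pics/ins.png

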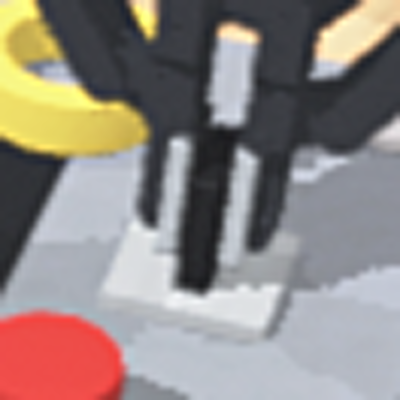

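The key is seated, with contact at TCP z = 0.0875 and the head on the cover. I'll ease off the pressing, soften the grip so it limits the torque, and turn clockwise.

Emit:
arm_command(moves=[{"angular": [0,0,0],"delta_pos": [0,0,-0.0006],"grip": 0.0},{"angular": [0,0,0],"delta_pos": [0,0,0],"grip": 0.0},{"angular": [0,0,0.03],"delta_pos": [0,0,0],"grip": 0.0},{"angular": [0,0,0.04],"delta_pos": [0,0,0],"grip": 0.0},{"angular": [0,0,0.04],"delta_pos": [0,0,0],"grip": 0.0},{"angular": [0,0,0.04],"delta_pos": [0,0.0001,0],"grip": 0.0},{"angular": [0,0,0.05],"delta_pos": [0,0,0],"grip": 0.0},{"angular": [0,0,0],"delta_pos": [0,0,0],"grip": 0.0}], newtons=25)

```text
time: 9.85
tool_pos: [0.4964, -0.2132, 0.0875]
eef_rot: [0.001, 0.683, 0.73, 0.0]
contact_force: [-1.7, 1.3, 6.8]
grip_width: 0.009
grasp_force: 60.7
```

```bash
python3 -c "
from h import *
st()"
```

```text
time 9.85
q [-5.4770e-01  5.2520e-01  1.6708e+00  2.0000e-04  9.4410e-01 -6.1450e-01]
tool_pos [ 0.4964 -0.2132  0.0875]
eef_rot [7.000e-04 6.831e-01 7.303e-01 2.000e-04]
contact_force [-1.7285  1.3298  6.8328]
torque [0.1449 0.207  0.0196]
grip_width 0.009
grasp_force 60.739
```

Emit:
arm_command(moves=[{"angular": [0,0,0],"delta_pos": [0,0,0],"grip": 0.013},{"angular": [0,0,0],"delta_pos": [0,0,0],"grip": 0.013},{"angular": [0,0,0],"delta_pos": [0,0,0],"grip": 0.013},{"angular": [0,0,0],"delta_pos": [0,0,0],"grip": 0.013}], newtons=25)

```text
time: 10.18
tool_pos: [0.4959, -0.213, 0.0864]
eef_rot: [-0.0, 0.682, 0.731, -0.0]
contact_force: [-1.2, 0.4, 0.3]
grip_width: 0.0128
grasp_force: 0.0
```

Emit:
arm_command(moves=[{"angular": [0,0,0],"delta_pos": [0,0,0],"grip": 0.0},{"angular": [0,0,0],"delta_pos": [0,0,0],"grip": 0.0},{"angular": [0,0,0],"delta_pos": [0,0,0],"grip": 0.0},{"angular": [0,0,0],"delta_pos": [0,0,0],"grip": 0.0},{"angular": [0,0,0],"delta_pos": [0,0,0],"grip": 0.0}], newtons=25)

```text
time: 10.6
tool_pos: [0.4961, -0.213, 0.0866]
eef_rot: [0.0, 0.682, 0.731, 0.0]
contact_force: [1.5, 0.8, -1.2]
grip_width: 0.0099
grasp_force: 26.7
```

```bash
python3 -c "
from h import *
st()"
```

```text
time 10.6
q [-5.4770e-01  5.2650e-01  1.6715e+00  2.0000e-04  9.4340e-01 -6.1710e-01]
tool_pos [ 0.4961 -0.213   0.0866]
eef_rot [1.000e-04 6.822e-01 7.312e-01 1.000e-04]
contact_force [ 1.5155  0.7532 -1.2258]
torque [ 0.0112 -0.3224  0.0304]
grip_width 0.0099
grasp_force 26.7255
```

Emit:
arm_command(moves=[{"angular": [0,0,0.06],"delta_pos": [0,0,0],"grip": 0.0},{"angular": [0,0,0.06],"delta_pos": [0,0.0001,0],"grip": 0.0},{"angular": [0,0,0.06],"delta_pos": [0,0,0],"grip": 0.0},{"angular": [0,0,0.06],"delta_pos": [0,0.0001,0],"grip": 0.0},{"angular": [0,0,0.06],"delta_pos": [0,0,0],"grip": 0.0},{"angular": [0,0,0.06],"delta_pos": [0,0.0001,0],"grip": 0.0},{"angular": [0,0,0.06],"delta_pos": [0,0,0],"grip": 0.0},{"angular": [0,0,0],"delta_pos": [0,0,0],"grip": 0.0}])

```text
time: 11.27
tool_pos: [0.4967, -0.2132, 0.0867]
eef_rot: [0.0, 0.82, 0.572, 0.0]
contact_force: [2.9, -0.7, -2.2]
grip_width: 0.0092
grasp_force: 26.6
```

Emit:
arm_command(moves=[{"angular": [0,0,0.05],"delta_pos": [0,0,0],"grip": 0.0},{"angular": [0,0,0.05],"delta_pos": [0,0.0001,0],"grip": 0.0},{"angular": [0,0,0.05],"delta_pos": [0,0,0],"grip": 0.0},{"angular": [0,0,0.05],"delta_pos": [0,0.0001,0],"grip": 0.0},{"angular": [0,0,0.05],"delta_pos": [0,0,0],"grip": 0.0},{"angular": [0,0,0],"delta_pos": [0,0,0],"grip": 0.0}])

```text
time: 11.77
tool_pos: [0.497, -0.2134, 0.0867]
eef_rot: [0.0, 0.885, 0.466, 0.0]
contact_force: [3.9, 0.5, -2.4]
grip_width: 0.0098
grasp_force: 26.6
```

```bash
cat >> h.py <<'E'
def yaw():
    o=env.observe(); w,a,b,c=o['eef_rot']; print('turned',round(.269-np.arctan2(b*b-a*a,2*a*b),4),'q6',round(o['q'][5],4),'F',np.round(o['contact_force'],2),'M',np.round(o['torque'],3),'p',np.round(o['tool_pos'],4),'grip',o['grip_width'],o['grasp_force'],o['time'])
E
python3 -c "
from h import *
yaw()"
```

```text
turned 0.8698 q6 0.0532 F [ 3.94  0.53 -2.38] M [-0.071 -0.767  0.058] p [ 0.497  -0.2134  0.0867] grip 0.009825357588598049 26.574895083904266 11.7667
```

Emit:
arm_command(moves=[{"angular": [0,0,0.02],"delta_pos": [0.0002,0.0003,0],"grip": 0.0},{"angular": [0,0,0.02],"delta_pos": [0,0,0],"grip": 0.0},{"angular": [0,0,0],"delta_pos": [0,0,0],"grip": 0.0}])

```text
time: 12.02
tool_pos: [0.4971, -0.2134, 0.0868]
eef_rot: [0.0, 0.894, 0.448, 0.0]
contact_force: [4.9, -0.6, -1.0]
grip_width: 0.0096
grasp_force: 26.6
```

```bash
python3 -c "
from h import *
yaw()"
```

```text
turned 0.9101 q6 0.0938 F [ 4.88 -0.61 -1.04] M [-0.225 -0.756  0.018] p [ 0.4971 -0.2134  0.0868] grip 0.009629271556277193 26.595694720745087 12.0167
```

Emit:
arm_command(moves=[{"angular": [0,0,0.02],"delta_pos": [0,0,0],"grip": 0.0},{"angular": [0,0,0.02],"delta_pos": [0,0,0],"grip": 0.0},{"angular": [0,0,0],"delta_pos": [0,0,0],"grip": 0.0}])

```text
time: 12.27
tool_pos: [0.4971, -0.2134, 0.0868]
eef_rot: [0.0, 0.903, 0.43, 0.0]
contact_force: [4.8, -1.1, -2.1]
grip_width: 0.0095
grasp_force: 26.6
```

```bash
python3 -c "
from h import *
yaw()"
```

```text
turned 0.9511 q6 0.1348 F [ 4.78 -1.1  -2.07] M [-0.21  -0.881 -0.008] p [ 0.4971 -0.2134  0.0868] grip 0.009517853934831013 26.574240624904633 12.2667
```

Emit:
arm_command(moves=[{"angular": [0,0,0.0],"delta_pos": [0.0003,0.0005,0],"grip": 0.0},{"angular": [0,0,0.02],"delta_pos": [0,0,0],"grip": 0.0},{"angular": [0,0,0.02],"delta_pos": [0,0.0001,0],"grip": 0.0},{"angular": [0,0,0],"delta_pos": [0,0,0],"grip": 0.0}])

```text
time: 12.6
tool_pos: [0.4973, -0.2134, 0.0867]
eef_rot: [-0.0, 0.911, 0.412, -0.0]
contact_force: [2.5, -1.1, -0.6]
grip_width: 0.0095
grasp_force: 26.8
```

```bash
python3 -c "
from h import *
yaw()"
```

```text
turned 0.9914 q6 0.1756 F [ 2.5  -1.07 -0.6 ] M [-0.332 -0.475  0.037] p [ 0.4973 -0.2134  0.0867] grip 0.009532975852011297 26.764813363552094 12.6
```

Emit:
arm_command(moves=[{"angular": [0,0,0.02],"delta_pos": [0,0,0],"grip": 0.0},{"angular": [0,0,0.02],"delta_pos": [0,0.0001,0],"grip": 0.0},{"angular": [0,0,0],"delta_pos": [0,0,0],"grip": 0.0}])

```text
time: 12.85
tool_pos: [0.4974, -0.2134, 0.0867]
eef_rot: [-0.0, 0.919, 0.393, -0.0]
contact_force: [2.5, -2.0, -1.0]
grip_width: 0.0093
grasp_force: 26.9
```

```bash
python3 -c "
from h import *
yaw()"
```

```text
turned 1.0314 q6 0.2156 F [ 2.55 -2.03 -1.03] M [-0.348 -0.341 -0.038] p [ 0.4974 -0.2134  0.0867] grip 0.009320439260912666 26.888135969638824 12.85
```

Emit:
arm_command(moves=[{"angular": [0,0,0.02],"delta_pos": [0,0,0],"grip": 0.0},{"angular": [0,0,0.02],"delta_pos": [0,0.0001,0],"grip": 0.0},{"angular": [0,0,0],"delta_pos": [0,0,0],"grip": 0.0}])

```text
time: 13.1
tool_pos: [0.4975, -0.2134, 0.0867]
eef_rot: [-0.0, 0.927, 0.375, -0.0]
contact_force: [1.5, -2.0, -0.2]
grip_width: 0.0094
grasp_force: 26.9
```

```bash
python3 -c "
from h import *
yaw()"
```

```text
turned 1.0714 q6 0.2555 F [ 1.54 -2.   -0.23] M [-0.382 -0.379  0.   ] p [ 0.4975 -0.2134  0.0867] grip 0.009440417243311893 26.940495371818542 13.1
```

Emit:
arm_command(moves=[{"angular": [0,0,0.02],"delta_pos": [0,0,0],"grip": 0.0},{"angular": [0,0,0.02],"delta_pos": [0,0.0001,0],"grip": 0.0},{"angular": [0,0,0],"delta_pos": [0,0,0],"grip": 0.0}])

```text
time: 13.35
tool_pos: [0.4975, -0.2135, 0.0866]
eef_rot: [-0.0, 0.934, 0.356, -0.0]
contact_force: [0.5, -2.4, 0.5]
grip_width: 0.0099
grasp_force: 27.0
```

```bash
python3 -c "
from h import *
yaw()"
```

```text
turned 1.1114 q6 0.2955 F [ 0.52 -2.38  0.49] M [-0.416 -0.202  0.003] p [ 0.4975 -0.2135  0.0866] grip 0.009872025287331805 26.9783753156662 13.35
```

Emit:
arm_command(moves=[{"angular": [0,0,0.02],"delta_pos": [-0.0001,0.0001,0],"grip": 0.0},{"angular": [0,0,0.02],"delta_pos": [0,0,0],"grip": 0.0},{"angular": [0,0,0],"delta_pos": [0,0,0],"grip": 0.0}])

```text
time: 13.6
tool_pos: [0.4976, -0.2136, 0.0866]
eef_rot: [-0.0, 0.941, 0.337, -0.0]
contact_force: [0.8, -1.9, 0.1]
grip_width: 0.0097
grasp_force: 27.0
```

```bash
python3 -c "
from h import *
yaw()"
```

```text
turned 1.1514 q6 0.3352 F [ 0.76 -1.9   0.07] M [-0.29  -0.221  0.027] p [ 0.4976 -0.2136  0.0866] grip 0.009708559709491568 27.000372111797333 13.6
```

Emit:
arm_command(moves=[{"angular": [0,0,0.02],"delta_pos": [-0.0001,0.0001,0],"grip": 0.0},{"angular": [0,0,0.02],"delta_pos": [0,0,0],"grip": 0.0},{"angular": [0,0,0],"delta_pos": [0,0,0],"grip": 0.0}])

```text
time: 13.85
tool_pos: [0.4976, -0.2137, 0.0867]
eef_rot: [-0.0, 0.948, 0.319, 0.0]
contact_force: [0.5, -0.5, 0.5]
grip_width: 0.01
grasp_force: 27.0
```

```bash
python3 -c "
from h import *
yaw()"
```

```text
turned 1.1914 q6 0.375 F [ 0.47 -0.47  0.53] M [-0.118 -0.233 -0.001] p [ 0.4976 -0.2137  0.0867] grip 0.00996458083889787 27.01612561941147 13.85
```

Emit:
arm_command(moves=[{"angular": [0,0,0.02],"delta_pos": [0,0.0001,0],"grip": 0.0},{"angular": [0,0,0.02],"delta_pos": [0,0,0],"grip": 0.0},{"angular": [0,0,0],"delta_pos": [0,0,0],"grip": 0.0}])

```text
time: 14.1
tool_pos: [0.4977, -0.2138, 0.0867]
eef_rot: [-0.0, 0.954, 0.3, -0.0]
contact_force: [1.3, -0.1, 1.2]
grip_width: 0.0097
grasp_force: 27.0
```

```bash
python3 -c "
from h import *
yaw()"
```

```text
turned 1.2315 q6 0.415 F [ 1.29 -0.07  1.24] M [-0.088 -0.205  0.061] p [ 0.4977 -0.2138  0.0867] grip 0.009735133123806737 27.0385479927063 14.1
```

Emit:
arm_command(moves=[{"angular": [0,0,0.02],"delta_pos": [0,0,0],"grip": 0.0},{"angular": [0,0,0.02],"delta_pos": [0,0.0001,0],"grip": 0.0},{"angular": [0,0,0],"delta_pos": [0,0,0],"grip": 0.0}])

```text
time: 14.35
tool_pos: [0.4977, -0.2138, 0.0866]
eef_rot: [-0.0, 0.96, 0.28, -0.0]
contact_force: [0.4, -0.2, 1.5]
grip_width: 0.0096
grasp_force: 27.1
```

```bash
python3 -c "
from h import *
yaw()"
```

```text
turned 1.2715 q6 0.4549 F [ 0.44 -0.21  1.46] M [ 0.03  -0.181  0.029] p [ 0.4977 -0.2138  0.0866] grip 0.009643347375970552 27.062797844409943 14.35
```

Emit:
arm_command(moves=[{"angular": [0,0,0.02],"delta_pos": [0,0.0001,0],"grip": 0.0},{"angular": [0,0,0.02],"delta_pos": [0,0,0],"grip": 0.0},{"angular": [0,0,0],"delta_pos": [0,0,0],"grip": 0.0}])

```text
time: 14.6
tool_pos: [0.4978, -0.2139, 0.0867]
eef_rot: [-0.0, 0.965, 0.261, -0.0]
contact_force: [0.8, 0.5, 0.9]
grip_width: 0.0094
grasp_force: 27.1
```

```bash
python3 -c "
from h import *
yaw()"
```

```text
turned 1.3113 q6 0.4947 F [0.83 0.55 0.92] M [ 0.117 -0.164  0.13 ] p [ 0.4978 -0.2139  0.0867] grip 0.009411255302046197 27.107598781585693 14.6
```

Emit:
arm_command(moves=[{"angular": [0,0,0.02],"delta_pos": [0,0,0],"grip": 0.0},{"angular": [0,0,0.02],"delta_pos": [0,0.0001,0],"grip": 0.0},{"angular": [0,0,0],"delta_pos": [0,0,0],"grip": 0.0}])

```text
time: 14.85
tool_pos: [0.4978, -0.214, 0.0866]
eef_rot: [-0.0, 0.97, 0.242, -0.0]
contact_force: [0.9, 0.9, 1.2]
grip_width: 0.0097
grasp_force: 27.3
```

```bash
python3 -c "
from h import *
yaw()"
```

```text
turned 1.3513 q6 0.5346 F [0.88 0.92 1.2 ] M [ 0.263 -0.135  0.113] p [ 0.4978 -0.214   0.0866] grip 0.009722302414286453 27.290152609348297 14.85
```

Emit:
arm_command(moves=[{"angular": [0,0,0],"delta_pos": [0,0,0],"grip": 0.0}])

```text
time: 14.93
tool_pos: [0.4978, -0.214, 0.0866]
eef_rot: [-0.0, 0.97, 0.243, -0.0]
contact_force: [-0.3, 0.9, 1.6]
grip_width: 0.0094
grasp_force: 27.3
```

```bash
python3 -c "
from h import *
yaw()"
```

```text
turned 1.3498 q6 0.5331 F [-0.29  0.92  1.64] M [ 0.251 -0.148  0.182] p [ 0.4978 -0.214   0.0866] grip 0.009434640278219724 27.291938066482544 14.9333
```

Emit:
arm_command(moves=[{"angular": [0,0,0],"delta_pos": [0,0,0],"grip": 0.0}])

```text
time: 15.02
tool_pos: [0.4978, -0.214, 0.0866]
eef_rot: [-0.0, 0.97, 0.243, -0.0]
contact_force: [0.4, 0.7, 1.7]
grip_width: 0.0096
grasp_force: 27.3
```

```bash
python3 -c "
from h import *
yaw()"
```

```text
turned 1.3496 q6 0.5329 F [0.36 0.66 1.73] M [ 0.313 -0.174  0.18 ] p [ 0.4978 -0.214   0.0866] grip 0.00956537634888697 27.30751097202301 15.0167
```

Emit:
arm_command(moves=[{"angular": [0,0,0.02],"delta_pos": [0,0,0],"grip": 0.0},{"angular": [0,0,0],"delta_pos": [0,0,0],"grip": 0.0}])

```text
time: 15.18
tool_pos: [0.4979, -0.2141, 0.0867]
eef_rot: [-0.0, 0.973, 0.232, -0.0]
contact_force: [0.7, 2.5, 1.9]
grip_width: 0.0094
grasp_force: 27.5
```

```bash
python3 -c "
from h import *
yaw()
s=snap('side'); i=s['pixels']; s2=snap('top')['pixels']
q=(424,188); f=lambda m,q:cv2.resize(m[q[1]-33:q[1]+33,q[0]-33:q[0]+33],(400,400),interpolation=cv2.INTER_CUBIC)
cv2.imwrite('pics/turn.png',np.hstack([f(i,q),f(s2,(443,276))]))
"
```

```text
turned 1.3711 q6 0.5545 F [0.71 2.48 1.91] M [ 0.247 -0.217  0.21 ] p [ 0.4979 -0.2141  0.0867] grip 0.009427033317051818 27.46090918779373 15.1833
```

View pics/turn.png

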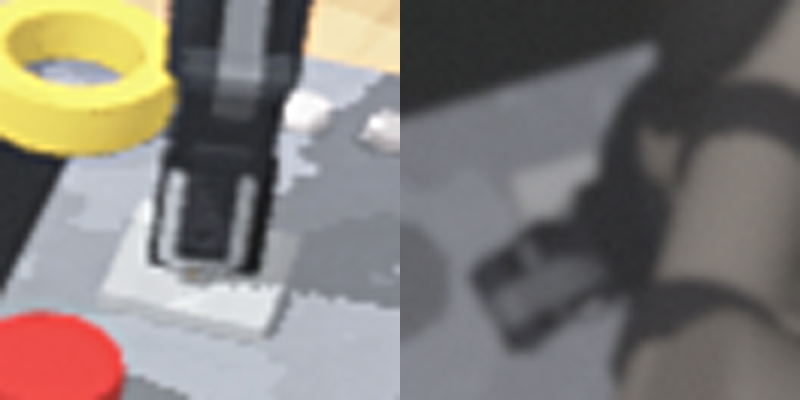

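Mz has settled at about 0.2 N·m near 1.35 rad, so this is the stop, and it has been held longer than 0.1 s. In the side crop the head is turned flat to the camera with the key still down. Turning back.

Emit:
arm_command(moves=[{"angular": [0,0,-0.05],"delta_pos": [0,-0.0001,0],"grip": 0.0},{"angular": [0,0,-0.08],"delta_pos": [0,-0.00014,0],"grip": 0.0},{"angular": [0,0,-0.08],"delta_pos": [0,-0.00014,0],"grip": 0.0},{"angular": [0,0,-0.08],"delta_pos": [0,-0.00014,0],"grip": 0.0},{"angular": [0,0,-0.08],"delta_pos": [0,-0.00014,0],"grip": 0.0},{"angular": [0,0,-0.08],"delta_pos": [0,-0.00014,0],"grip": 0.0},{"angular": [0,0,-0.08],"delta_pos": [0,-0.00014,0],"grip": 0.0},{"angular": [0,0,-0.08],"delta_pos": [0,-0.00014,0],"grip": 0.0}])

```text
time: 15.95
tool_pos: [0.4968, -0.2136, 0.0865]
eef_rot: [-0.0, 0.857, 0.516, -0.0]
contact_force: [-0.6, 0.1, -1.2]
grip_width: 0.0095
grasp_force: 26.9
```

```bash
python3 -c "
from h import *
yaw()"
```

```text
turned 0.7563 q6 -0.06 F [-0.64  0.15 -1.22] M [-0.045  0.025 -0.045] p [ 0.4968 -0.2136  0.0865] grip 0.009524027794989638 26.90490871667862 15.95
```

Emit:
arm_command(moves=[{"angular": [0,0,-0.08],"delta_pos": [0,-0.00014,0],"grip": 0.0},{"angular": [0,0,-0.08],"delta_pos": [0,-0.00014,0],"grip": 0.0},{"angular": [0,0,-0.08],"delta_pos": [0,-0.00014,0],"grip": 0.0},{"angular": [0,0,-0.08],"delta_pos": [0,-0.00014,0],"grip": 0.0},{"angular": [0,0,-0.08],"delta_pos": [0,-0.00014,0],"grip": 0.0},{"angular": [0,0,-0.08],"delta_pos": [0,-0.00014,0],"grip": 0.0},{"angular": [0,0,-0.08],"delta_pos": [0,-0.00014,0],"grip": 0.0},{"angular": [0,0,0],"delta_pos": [0,0,0],"grip": 0.0}])

```text
time: 16.62
tool_pos: [0.4961, -0.2135, 0.0865]
eef_rot: [0.0, 0.681, 0.732, -0.0]
contact_force: [-0.3, -0.8, -1.8]
grip_width: 0.0095
grasp_force: 26.8
```

```bash
python3 -c "
from h import *
yaw()"
```

```text
turned 0.1975 q6 -0.6194 F [-0.27 -0.79 -1.79] M [-0.085 -0.09   0.016] p [ 0.4961 -0.2135  0.0865] grip 0.009535863666105765 26.816593408584595 16.6167
```

Emit:
arm_command(moves=[{"angular": [0,0,-0.06],"delta_pos": [0,-0.0001,0],"grip": 0.0},{"angular": [0,0,-0.06],"delta_pos": [0,-0.0001,0],"grip": 0.0},{"angular": [0,0,-0.05],"delta_pos": [0,-0.0001,0],"grip": 0.0},{"angular": [0,0,-0.03],"delta_pos": [0,0,0],"grip": 0.0},{"angular": [0,0,0],"delta_pos": [0,0,0],"grip": 0.0},{"angular": [0,0,0],"delta_pos": [0,0,0],"grip": 0.0}])

```text
time: 17.12
tool_pos: [0.4959, -0.2135, 0.0865]
eef_rot: [0.0, 0.607, 0.795, -0.0]
contact_force: [-0.0, -1.2, -1.8]
grip_width: 0.0091
grasp_force: 26.7
```

```bash
python3 -c "
from h import *
yaw()"
```

```text
turned 0.0027 q6 -0.8145 F [-0.02 -1.18 -1.8 ] M [-0.277 -0.169 -0.002] p [ 0.4959 -0.2135  0.0865] grip 0.009134307909743553 26.741894781589508 17.1167
```

Emit:
arm_command(moves=[{"angular": [0,0,0],"delta_pos": [0,0,-0.001],"grip": 0.0},{"angular": [0,0,0],"delta_pos": [0,0,-0.001],"grip": 0.0},{"angular": [0,0,0],"delta_pos": [0,0,-0.0005],"grip": 0.0},{"angular": [0,0,0],"delta_pos": [0,0,0],"grip": 0.0}])

```text
time: 17.45
tool_pos: [0.4958, -0.2129, 0.0892]
eef_rot: [-0.0, 0.606, 0.795, 0.0]
contact_force: [0.5, 0.5, -0.3]
grip_width: 0.0098
grasp_force: 26.7
```

```bash
python3 -c "
from h import *
yaw()"
```

```text
turned 0.0002 q6 -0.8167 F [ 0.47  0.46 -0.31] M [ 0.036 -0.075 -0.066] p [ 0.4958 -0.2129  0.0892] grip 0.009772086308663797 26.664060652256012 17.45
```

Emit:
arm_command(moves=[{"angular": [0,0,0],"delta_pos": [0,0,-0.003],"grip": 0.0},{"angular": [0,0,0],"delta_pos": [0,0,-0.003],"grip": 0.0},{"angular": [0,0,0],"delta_pos": [0,0,-0.004],"grip": 0.0},{"angular": [0,0,0],"delta_pos": [0,0,-0.004],"grip": 0.0},{"angular": [0,0,0],"delta_pos": [0,0,0],"grip": 0.0}])

```text
time: 17.87
tool_pos: [0.4964, -0.2134, 0.1044]
eef_rot: [0.001, 0.606, 0.796, 0.0]
contact_force: [-0.8, 0.7, 0.7]
grip_width: 0.0093
grasp_force: 27.0
```

Emit:
arm_command(moves=[{"angular": [0,0,0],"delta_pos": [0,0,-0.005],"grip": 0.0},{"angular": [0,0,0],"delta_pos": [0,0,-0.008],"grip": 0.0},{"angular": [0,0,0],"delta_pos": [0,0,-0.008],"grip": 0.0},{"angular": [0,0,0],"delta_pos": [0,0,-0.015],"grip": 0.0},{"angular": [0,0,0],"delta_pos": [0,0,-0.02],"grip": 0.0},{"angular": [0,0,0],"delta_pos": [0,0,-0.015],"grip": 0.0},{"angular": [0,0,0],"delta_pos": [0,0,0],"grip": 0.0}])

```text
time: 18.45
tool_pos: [0.4976, -0.2141, 0.1781]
eef_rot: [0.003, 0.606, 0.796, 0.0]
contact_force: [0.1, -0.6, -0.8]
grip_width: 0.0093
grasp_force: 27.0
```

```bash
python3 -c "
from h import *
yaw()
s=snap('side'); i=s['pixels']
q=(424,168); f=lambda m:cv2.resize(m[q[1]-45:q[1]+45,q[0]-45:q[0]+45],(400,400),interpolation=cv2.INTER_CUBIC)
cv2.imwrite('pics/out.png',f(i))
"; python3 plan.py .4908 .1784 .168 .059 18 0
```

```text
turned -0.0003 q6 -0.8172 F [ 0.06 -0.6  -0.77] M [ 0.043  0.028 -0.004] p [ 0.4976 -0.2141  0.1781] grip 0.009288746171776692 26.95263773202896 18.45
[{"angular": [0.0002, 0.0002, 0.0117], "delta_pos": [0.0211, 0.0055, 0.0004], "grip": 0.0}, {"angular": [0.0002, 0.0002, 0.0117], "delta_pos": [0.0212, 0.0052, 0.0004], "grip": 0.0}, {"angular": [0.0002, 0.0002, 0.0117], "delta_pos": [0.0212, 0.005, 0.0004], "grip": 0.0}, {"angular": [0.0002, 0.0002, 0.0117], "delta_pos": [0.0213, 0.0047, 0.0004], "grip": 0.0}, {"angular": [0.0002, 0.0002, 0.0117], "delta_pos": [0.0213, 0.0045, 0.0004], "grip": 0.0}, {"angular": [0.0002, 0.0002, 0.0117], "delta_pos": [0.0214, 0.0042, 0.0004], "grip": 0.0}, {"angular": [0.0002, 0.0002, 0.0117], "delta_pos": [0.0214, 0.004, 0.0004], "grip": 0.0}, {"angular": [0.0002, 0.0002, 0.0117], "delta_pos": [0.0215, 0.0037, 0.0004], "grip": 0.0}]
[{"angular": [0.0002, 0.0002, 0.0117], "delta_pos": [0.0215, 0.0035, 0.0005], "grip": 0.0}, {"angular": [0.0002, 0.0002, 0.0117], "delta_pos": [0.0215, 0.0032, 0.0005], "grip": 0.0}, {"angular": [0.0002, 0.0002, 0.0117], "delta_pos": [0.0216, 0.003, 0.0004], "grip": 0.0}, {"angular": [0.0002, 0.0002, 0.0117], "delta_pos": [0.0216, 0.0027, 0.0005], "grip": 0.0}, {"angular": [0.0002, 0.0002, 0.0117], "delta_pos": [0.0216, 0.0025, 0.0005], "grip": 0.0}, {"angular": [0.0002, 0.0002, 0.0117], "delta_pos": [0.0217, 0.0022, 0.0005], "grip": 0.0}, {"angular": [0.0002, 0.0002, 0.0117], "delta_pos": [0.0217, 0.0019, 0.0004], "grip": 0.0}, {"angular": [0.0002, 0.0002, 0.0117], "delta_pos": [0.0217, 0.0017, 0.0005], "grip": 0.0}]
[{"angular": [0.0002, 0.0002, 0.0117], "delta_pos": [0.0217, 0.0015, 0.0004], "grip": 0.0}, {"angular": [0.0002, 0.0002, 0.0117], "delta_pos": [0.0218, 0.0012, 0.0005], "grip": 0.0}]
```

View pics/out.png

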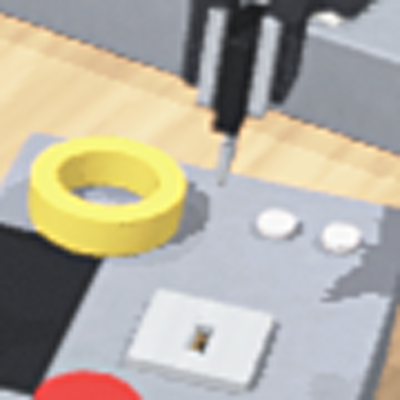

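The key is withdrawn and still gripped; the tip is at about (222,183) and the tape roll is undisturbed. Carrying it back to the block.

Emit:
arm_command(moves=[{"angular": [0,0,0.0117],"delta_pos": [0.0211,0.0055,0.0004],"grip": 0.0},{"angular": [0,0,0.0117],"delta_pos": [0.0212,0.0052,0.0004],"grip": 0.0},{"angular": [0,0,0.0117],"delta_pos": [0.0212,0.005,0.0004],"grip": 0.0},{"angular": [0,0,0.0117],"delta_pos": [0.0213,0.0047,0.0004],"grip": 0.0},{"angular": [0,0,0.0117],"delta_pos": [0.0213,0.0045,0.0004],"grip": 0.0},{"angular": [0,0,0.0117],"delta_pos": [0.0214,0.0042,0.0004],"grip": 0.0},{"angular": [0,0,0.0117],"delta_pos": [0.0214,0.004,0.0004],"grip": 0.0},{"angular": [0,0,0.0117],"delta_pos": [0.0215,0.0037,0.0004],"grip": 0.0}])

```text
time: 19.17
tool_pos: [0.4925, -0.0376, 0.1701]
eef_rot: [-0.001, 0.643, 0.766, -0.0]
contact_force: [0.3, -0.4, -0.6]
grip_width: 0.0096
grasp_force: 27.0
```

Emit:
arm_command(moves=[{"angular": [0,0,0.0117],"delta_pos": [0.0215,0.0035,0.0005],"grip": 0.0},{"angular": [0,0,0.0117],"delta_pos": [0.0215,0.0032,0.0005],"grip": 0.0},{"angular": [0,0,0.0117],"delta_pos": [0.0216,0.003,0.0004],"grip": 0.0},{"angular": [0,0,0.0117],"delta_pos": [0.0216,0.0027,0.0005],"grip": 0.0},{"angular": [0,0,0.0117],"delta_pos": [0.0216,0.0025,0.0005],"grip": 0.0},{"angular": [0,0,0.0117],"delta_pos": [0.0217,0.0022,0.0005],"grip": 0.0},{"angular": [0,0,0.0117],"delta_pos": [0.0217,0.0019,0.0004],"grip": 0.0},{"angular": [0,0,0.0117],"delta_pos": [0.0217,0.0017,0.0005],"grip": 0.0}])

```text
time: 19.83
tool_pos: [0.4898, 0.1364, 0.1663]
eef_rot: [-0.001, 0.678, 0.735, -0.001]
contact_force: [0.2, 0.3, 0.0]
grip_width: 0.0096
grasp_force: 26.9
```

Emit:
arm_command(moves=[{"angular": [0,0,0.0117],"delta_pos": [0.0217,0.0015,0.0004],"grip": 0.0},{"angular": [0,0,0.0117],"delta_pos": [0.0218,0.0012,0.0005],"grip": 0.0},{"angular": [0,0,0],"delta_pos": [0,0,0],"grip": 0.0},{"angular": [0,0,0],"delta_pos": [0,0,0],"grip": 0.0},{"angular": [0,0,0],"delta_pos": [0,0,0],"grip": 0.0}])

```text
time: 20.25
tool_pos: [0.4895, 0.1786, 0.1657]
eef_rot: [-0.0, 0.686, 0.728, -0.001]
contact_force: [0.5, -1.1, -0.6]
grip_width: 0.0098
grasp_force: 26.9
```

```bash
python3 -c "
from h import *
yaw()"; python3 plan.py .492 .1786 .085 .057 7 0
```

```text
turned 0.2099 q6 0.1438 F [ 0.47 -1.07 -0.64] M [-0.043  0.015 -0.03 ] p [0.4895 0.1786 0.1657] grip 0.009813845948329247 26.940243244171143 20.25
[{"angular": [-0.0002, 0.0001, 0.0003], "delta_pos": [-0.0, 0.0004, 0.0115], "grip": 0.0}, {"angular": [-0.0002, 0.0001, 0.0003], "delta_pos": [-0.0, 0.0004, 0.0115], "grip": 0.0}, {"angular": [-0.0002, 0.0001, 0.0003], "delta_pos": [-0.0, 0.0004, 0.0115], "grip": 0.0}, {"angular": [-0.0002, 0.0001, 0.0003], "delta_pos": [-0.0, 0.0003, 0.0115], "grip": 0.0}, {"angular": [-0.0002, 0.0001, 0.0003], "delta_pos": [-0.0, 0.0004, 0.0116], "grip": 0.0}, {"angular": [-0.0002, 0.0001, 0.0003], "delta_pos": [-0.0, 0.0003, 0.0115], "grip": 0.0}, {"angular": [-0.0002, 0.0001, 0.0003], "delta_pos": [-0.0001, 0.0004, 0.0116], "grip": 0.0}]
```

Emit:
arm_command(moves=[{"angular": [0,0,0],"delta_pos": [0,0.0004,0.0115],"grip": 0.0},{"angular": [0,0,0],"delta_pos": [0,0.0004,0.0115],"grip": 0.0},{"angular": [0,0,0],"delta_pos": [0,0.0004,0.0115],"grip": 0.0},{"angular": [0,0,0.002],"delta_pos": [0,0.0004,0.0115],"grip": 0.0},{"angular": [0,0,0],"delta_pos": [0,0.0003,0.0115],"grip": 0.0},{"angular": [0,0,0],"delta_pos": [0,0.0003,0.0115],"grip": 0.0},{"angular": [0,0,0],"delta_pos": [0,0.0003,0.0107],"grip": 0.0},{"angular": [0,0,0],"delta_pos": [0,0,0],"grip": 0.0}])

```text
time: 20.92
tool_pos: [0.4912, 0.1777, 0.0846]
eef_rot: [-0.001, 0.687, 0.726, -0.002]
contact_force: [-0.3, -0.3, -1.1]
grip_width: 0.01
grasp_force: 26.9
```

Emit:
arm_command(moves=[{"angular": [0,0,0],"delta_pos": [0,0,0],"grip": 0.0},{"angular": [0,0,0],"delta_pos": [0,0,0],"grip": 0.0},{"angular": [0,0,0],"delta_pos": [0,0,0],"grip": 0.0}])

```text
time: 21.17
tool_pos: [0.4929, 0.1789, 0.0873]
eef_rot: [0.0, 0.687, 0.727, 0.001]
contact_force: [-1.1, -0.6, -0.0]
grip_width: 0.0097
grasp_force: 26.9
```

```bash
python3 -c "
from h import *
yaw()
s=snap('side'); i=s['pixels']
q=(263,355); f=lambda m:cv2.resize(m[q[1]-50:q[1]+50,q[0]-50:q[0]+50],(500,500),interpolation=cv2.INTER_CUBIC)
cv2.imwrite('pics/ret.png',f(i))
"
```

```text
turned 0.2128 q6 0.1457 F [-1.07 -0.56 -0.05] M [ 0.003 -0.001  0.002] p [0.4929 0.1789 0.0873] grip 0.009670337360202638 26.93062573671341 21.1667
```

View pics/ret.png

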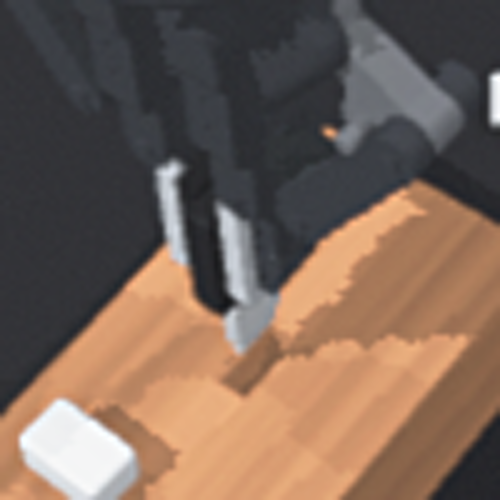

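The pocket mouth shows at about (250,365) with the tip right above it, and the sharpener is in place. Lowering with force checks.

Emit:
arm_command(moves=[{"angular": [0,0,0],"delta_pos": [-0.0001,-0.0007,0.002],"grip": 0.0},{"angular": [0,0,0],"delta_pos": [0,0,0.002],"grip": 0.0},{"angular": [0,0,0],"delta_pos": [0,0,0.002],"grip": 0.0},{"angular": [0,0,0],"delta_pos": [0,0,0.0015],"grip": 0.0},{"angular": [0,0,0],"delta_pos": [0,0,0.0015],"grip": 0.0},{"angular": [0,0,0],"delta_pos": [0,0,0.0015],"grip": 0.0},{"angular": [0,0,0],"delta_pos": [0,0,0],"grip": 0.0}])

```text
time: 21.8
tool_pos: [0.4915, 0.179, 0.0757]
eef_rot: [-0.0, 0.687, 0.727, -0.0]
contact_force: [1.0, 0.6, -0.0]
grip_width: 0.0098
grasp_force: 26.9
```

Emit:
arm_command(moves=[{"angular": [0,0,0],"delta_pos": [0,0,0.0015],"grip": 0.0},{"angular": [0,0,0],"delta_pos": [0,0,0.0015],"grip": 0.0},{"angular": [0,0,0],"delta_pos": [0,0,0],"grip": 0.0}])

```text
time: 22.05
tool_pos: [0.4916, 0.1789, 0.0728]
eef_rot: [-0.0, 0.687, 0.727, -0.0]
contact_force: [0.7, -0.3, -0.9]
grip_width: 0.0095
grasp_force: 26.9
```

Emit:
arm_command(moves=[{"angular": [0,0,0],"delta_pos": [0,0,0.0015],"grip": 0.0},{"angular": [0,0,0],"delta_pos": [0,0,0.0015],"grip": 0.0},{"angular": [0,0,0],"delta_pos": [0,0,0],"grip": 0.0}])

```text
time: 22.3
tool_pos: [0.4915, 0.179, 0.0698]
eef_rot: [-0.0, 0.687, 0.727, -0.0]
contact_force: [0.1, 0.1, -0.7]
grip_width: 0.01
grasp_force: 26.9
```

Emit:
arm_command(moves=[{"angular": [0,0,0],"delta_pos": [0,0,0.002],"grip": 0.0},{"angular": [0,0,0],"delta_pos": [0,0,0.002],"grip": 0.0},{"angular": [0,0,0],"delta_pos": [0,0,0.002],"grip": 0.0},{"angular": [0,0,0],"delta_pos": [0,0,0.002],"grip": 0.0},{"angular": [0,0,0],"delta_pos": [0,0,0],"grip": 0.0}])

```text
time: 22.72
tool_pos: [0.4914, 0.1789, 0.0616]
eef_rot: [-0.0, 0.687, 0.727, -0.0]
contact_force: [-0.3, -0.9, -0.0]
grip_width: 0.0097
grasp_force: 26.9
```

Emit:
arm_command(moves=[{"angular": [0,0,0],"delta_pos": [0,0,0.002],"grip": 0.0},{"angular": [0,0,0],"delta_pos": [0,0,0.002],"grip": 0.0},{"angular": [0,0,0],"delta_pos": [0,0,0.002],"grip": 0.0},{"angular": [0,0,0],"delta_pos": [0,0,0.001],"grip": 0.0},{"angular": [0,0,0],"delta_pos": [0,0,0],"grip": 0.0}])

```text
time: 23.13
tool_pos: [0.4915, 0.179, 0.0548]
eef_rot: [-0.0, 0.687, 0.727, -0.0]
contact_force: [0.6, -0.3, -0.3]
grip_width: 0.0098
grasp_force: 26.9
```

Emit:
arm_command(moves=[{"angular": [0,0,0],"delta_pos": [0,0,0.001],"grip": 0.0},{"angular": [0,0,0],"delta_pos": [0,0,0.001],"grip": 0.0},{"angular": [0,0,0],"delta_pos": [0,0,0.001],"grip": 0.0},{"angular": [0,0,0],"delta_pos": [0,0,0.0005],"grip": 0.0},{"angular": [0,0,0],"delta_pos": [0,0,0],"grip": 0.0}])

```text
time: 23.55
tool_pos: [0.4917, 0.179, 0.0516]
eef_rot: [-0.0, 0.687, 0.727, 0.0]
contact_force: [-0.7, -0.5, -0.1]
grip_width: 0.0095
grasp_force: 26.9
```

Emit:
arm_command(moves=[{"angular": [0,0,0],"delta_pos": [0,0,0.0005],"grip": 0.0},{"angular": [0,0,0],"delta_pos": [0,0,0.0005],"grip": 0.0},{"angular": [0,0,0],"delta_pos": [0,0,0],"grip": 0.0}])

```text
time: 23.8
tool_pos: [0.4918, 0.179, 0.0514]
eef_rot: [0.0, 0.687, 0.727, 0.0]
contact_force: [-1.7, -0.2, 7.7]
grip_width: 0.0093
grasp_force: 28.0
```

Emit:
arm_command(moves=[{"angular": [0,0,0],"delta_pos": [0,0,0],"grip": 0.013},{"angular": [0,0,0],"delta_pos": [0,0,0],"grip": 0.016},{"angular": [0,0,0],"delta_pos": [0,0,0],"grip": 0.022},{"angular": [0,0,0],"delta_pos": [0,0,0],"grip": 0.03},{"angular": [0,0,0],"delta_pos": [0,0,0],"grip": 0.04},{"angular": [0,0,0],"delta_pos": [0,0,0],"grip": 0.04}])

```text
time: 24.3
tool_pos: [0.4917, 0.179, 0.0505]
eef_rot: [-0.0, 0.687, 0.727, -0.0]
contact_force: [-0.1, 1.0, -0.5]
grip_width: 0.0399
grasp_force: 0.0
```

Emit:
arm_command(moves=[{"angular": [0,0,0],"delta_pos": [0,0,-0.004],"grip": 0.04},{"angular": [0,0,0],"delta_pos": [0,0,-0.01],"grip": 0.04},{"angular": [0,0,0],"delta_pos": [0,0,-0.02],"grip": 0.04},{"angular": [0,0,0],"delta_pos": [0,0,-0.025],"grip": 0.04},{"angular": [0,0,0],"delta_pos": [0,0,-0.025],"grip": 0.04},{"angular": [0,0,0],"delta_pos": [0,0,-0.03],"grip": 0.04},{"angular": [0,0,0],"delta_pos": [0,0,0],"grip": 0.04}])

```text
time: 24.88
tool_pos: [0.4947, 0.1797, 0.1711]
eef_rot: [0.003, 0.687, 0.727, 0.005]
contact_force: [0.2, 1.1, 1.0]
grip_width: 0.0402
grasp_force: 0.0
```

```bash
python3 -c "
from h import *
yaw()
s=snap('side'); i=s['pixels']; P=cloud(s); Z=P[...,2]
m=(i.max(2)<75)&(abs(P[...,0]-.492)<.03)&(abs(P[...,1]-.178)<.035)&(Z>.05)&(Z<.1)
k=(m&(Z>.077)); print(m.sum(),'head top z',np.percentile(Z[m],97),'xy',P[m].min(0)[:2],P[m].max(0)[:2])
q=(263,355); f=lambda m:cv2.resize(m[q[1]-50:q[1]+50,q[0]-50:q[0]+50],(500,500),interpolation=cv2.INTER_CUBIC)
cv2.imwrite('pics/end.png',f(i))
"
```

```text
turned 0.2122 q6 0.1459 F [0.19 1.07 0.98] M [ 0.011 -0.003 -0.009] p [0.4947 0.1797 0.1711] grip 0.04020472796956732 0.0 24.8833
385 head top z 0.08114266437123632 xy [0.48470621 0.16411182] [0.49522719 0.19343324]
```

View pics/end.png

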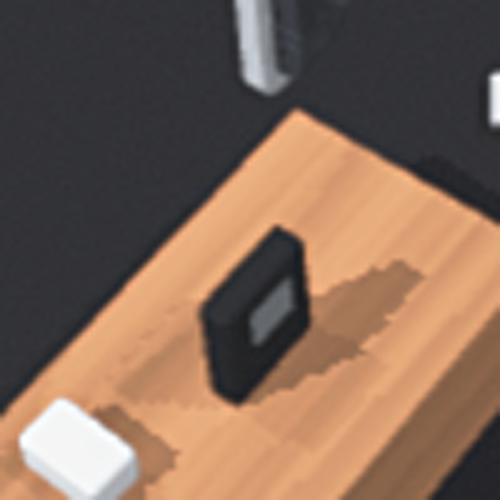

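The key stands fully down and upright at about (255,315), with the gripper clear above it. Handing in.

```bash
python3 -c "
from rig import env
print(env.hand_in())"
```

```text
the job is handed in; nothing more can be done
None
```

The cutter reset was carried out and handed in: the key went fully home, turned clockwise to a stop felt at about 1.35 rad, turned back and came out, and now stands released, upright and fully down in its block; the hand-in gave no verdict.

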